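# Open the caught chute hatch and send the bearing cup down

### The arm

A 7-joint arm with a two-finger parallel gripper is mounted at the origin on the work surface. World frame = base frame: x ahead of the robot, y to its left, z up, the work surface at z = 0. Lengths are in m, angles in rad, forces in N, time in s.
With the tool pointing down it reaches from about 0.425 to 0.825 m from the base axis. Payload 3.6 kg.
Tool frame: the origin (TCP) lies at the very end of the fingers, on their centre line; the grasp point (between the pads) lies 19 mm behind it; z points along the fingers, x is the direction in which the jaws open and shut, and the axes are right-handed (so a half turn about z gives the same grasp; the last joint's range is limited). The gripper opens to 93 mm and grips with 3 to 60 N. Pads are 15 mm wide; open, the fingers measure 128 mm over their backs; the gripper's body (75 mm by 188 mm) begins 65 mm behind the grasp point.
Start: joints at [1.21, 0.615, -0.013, 1.423, 0.008, 1.103, -0.04], TCP at [0.213, -0.614, 0.219] pointing down, gripper open.
Joint ranges: [-3.12, 3.12], [-0.3, 2.06], [-1.34, 1.32], [0.26, 2.42], [-1.36, 4.5], [0.01, 1.98], [-2.84, 2.84]. Speed limits (rad/s): [2.79, 2.79, 3.14, 3.14, 3.14, 3.14, 3.14].

### API

Orientations are given as [roll, pitch, yaw] about the fixed x, y, z axes, in that order (R = Rz(yaw) Ry(pitch) Rx(roll)).
In Python, from workcell import robot gives the robot as it stands. The module is installed in compiled form; this text tells all that it offers.
- The arm moves only by the shell command python3 -m inch 'ROWS' [FORCE]. ROWS is JSON, a list of rows, each an object of numbers: "ax", "ay", "az": the turn, a rotation vector about the tool's x, y, z in rad; "tx", "ty", "tz": the shift along the tool's x, y, z in cm; "gripper": the closure, from 0 (fully open) to 1 (shut). In form: [{"ax": .., "ay": .., "az": .., "tx": .., "ty": .., "tz": .., "gripper": ..}, ...]. A call has 1 to 10 rows; each row is the pose to reach, as a shift and turn from the pose commanded when the call began, along the tool's axes at that moment; what a row does not reach only later rows make up. A row lasts 1/10 s, in which the tool goes at most 50 mm and 8.59 degrees, less where a joint would pass 70% of its speed; a pose out of reach is approached as far as the arm can. A call with a gripper value outside its range is refused whole. The fingers move at their own pace and stop on an object; FORCE is the grip in N (left out, the last holds). Time passes only in rows, so rows that repeat a pose let the fingers close. It gives the time, the measured TCP pose, the force and the opening at its end, in the units of the state.
- robot.observe(): the state, without advancing time (a new reading comes with each control period).
- robot.get_image(name): name is "side" or "top"; returns a dict with "img" (420x560x3 uint8, red, green, blue), "fx", "fy", "cx", "cy" (pixels), "T" (4x4, takes a point from camera to world coordinates). Camera axes: x right, y down, z forward; pixel columns grow to the right and rows downward; lengths in m; the calibration is good to about 2 mm. A picture is of the moment at which its call begins. There is no depth.
- robot.hand_in(): hands the job in, once; it reports no verdict.
The state is a dict: "time_s": time; "joint_pos": joint angles; "dq": joint speeds; "joint_torque": joint torques, N m; "tcp_pos": TCP position; "tool_rot": TCP orientation; "ft_force": force on the tool from outside, world axes, zero at the start; "ft_torque": the same for the moment, N m; "gripper_width": opening from 0.0 (shut) to 1.0 (fully open).
Only numpy, scipy, OpenCV 4.12 (cv2) and the standard library are available. Lean on these libraries where they do the work, as an engineer would, in place of code of your own. Each camera call takes 0.05 s, during which the arm holds its last target.

### The job

The yellow hatch over the parts return chute is held by a spring safety catch hidden under its raised front edge. Reach under that edge, feel for the catch tongue and push it gently to the left while you lift the hatch until it stands fully open; never force hatch, catch or chute. Then put the bronze bearing cup into the open chute so that it slides down into the bin, leaving the hatch open and the other things on the counter where they are.

Things in the scene. Friction and masses are not known exactly. Their poses are not given: they have to be found in the camera images.
- chute: Parts return chute fixed on the counter: a green hopper, a slippery aluminium trough sloping down away from the robot, and a grey bin at its foot (inside x 143 to 440 mm, y -154 to +154 mm, floor 4 mm, walls 110 mm high). Origin on the counter under the hopper; x points down the chute (away from the robot), y left along the hatch's front edge, z up. More than 25 N from the robot on it counts as forcing.
- chute_mouth (a point): Point on the sloping floor in the middle of the mouth under the hatch, 90 mm above the counter; axes as the chute's. From it the mouth spans x -50 to +90 mm (front wall, 20 mm above the point, to hinge line) and y -110 to +110 mm (side walls, 32 mm above the point). The floor falls 0.36 mm per mm of x and ends 150 mm beyond the point, over the bin.
- catch_rail (a point): Middle of the stretch, 2 mm behind the hatch's front edge and 33 mm below it, where the hidden catch tongue may be; axes as the chute's. The tongue is a red upright plate in the x-z plane, 5 mm thick in y, from x = 0 to 32 mm, z -40 to +24 mm, at an unknown y between -50 and +50 mm from this point, new each time: find it by touch.
- hatch (a joint): Opening angle of the yellow hatch, rad: 0 = down as found, 1.6 = fully open on its stop, just past upright. Held by the catch it stops at about 0.02. Lifting the front edge takes 1 to 2 N. Below about 1.0 it sinks shut when let go; beyond about 1.2 its sprung hinge carries it on to the stop and holds it. The catch must stay pushed until the edge has risen about 10 mm.
- hatch_lip (a point): Middle of the outermost front edge of the hatch, at mid thickness. The hatch is a yellow sheet, 222 mm from hinge to edge, 260 mm wide, 5 mm thick, rolled edge 8 mm thick. While it is down the axes are the chute's and the edge is 133 mm above the counter, 78 mm in front of the hopper wall, with free space below. A keeper strip hangs 25 mm down, 44 to 58 mm behind the edge.
- hatch_hinge (a point): Middle of the hinge line of the hatch, 222 mm behind the front edge, 133 mm above the counter; the hinge axis is the chute's y. The catch under the hatch swings only to the left (+y): it resists with about 3 N at first touch, 5 N when pushed 20 mm. Pushed about 18 mm it frees the hatch, at about 31 mm it meets a rigid stop; let go, it springs back. Lifting before it is pushed makes it bind.
- cup_center (a point): Bronze bearing cup standing on its foot: a plain cylinder, 48 mm diameter, 36 mm high, with a shallow round recess in its top, about 0.2 kg. The point is its centre, half-way up. z is its axis.
- tappet: Black iron tappet standing on its foot, 34 mm diameter, 56 mm high; origin at its underside. Leave it.
- washers: Stack of copper crush washers, 38 mm diameter, 20 mm high; origin at its underside. Leave it.
- bulb: Scratched brass thermostat bulb lying down, 85 mm long, 22 mm thick, along its x; origin at its underside. Leave it.
- spanner: Steel spanner lying on the counter; origin at its underside. Leave it.
- grease: White jar with a black cap, 64 mm diameter, 90 mm high; origin at its underside. Leave it.
Things that resemble listed ones, but are neither listed nor needed, are in the scene too. What is shaped like the part that bears cup_center but pink or turquoise is not meant.

How it is judged:
By the outcome, as a careful person would: the job done as asked, in the order asked, and still so for the second after the job is handed in, with the robot touching nothing.
It also fails if it takes over 67 s, if anything falls off the work surface, if the arm or the gripper's body presses on something with over 40 N, if the wrist force passes 120 N, or if a joint passes its speed limit or range.

## Working session

There is one attempt and no reset: what is moved stays moved. The work goes in short steps, Python scripts to look and compute and a shell command to move; the robot and the scene stay as the last step left them, time stands still between calls to the robot, and variables do not carry over. Pictures are saved under pics/ and viewed, and the job is handed in when it is done.

```bash
mkdir -p pics; ls; python3 - <<'E'
from workcell import robot
import cv2,numpy as np
print(robot.observe())
for n in("side","top"):
    d=robot.get_image(n);cv2.imwrite(f"pics/{n}0.png",d["img"][:,:,::-1]);print(n,d["fx"],d["fy"],d["cx"],d["cy"],np.round(d["T"],4).tolist())
    np.savez(f"{n}0.npz",**d)
E
```

```text
pics
{'time_s': 0.0, 'joint_pos': array([ 1.2104886 ,  0.61593212, -0.01260375,  1.42487055,  0.0081242 ,
        1.10338931, -0.04040801]), 'dq': array([ 9.94143761e-04,  1.70525273e-05,  8.25834259e-04, -7.90323872e-04,
        1.01715205e-03, -1.00565705e-03, -1.36144116e-04]), 'joint_torque': array([-2.17262968e-04, -4.58929467e+01,  2.08528577e-01, -1.65743101e+01,
       -6.11897721e-02,  2.04738427e-02,  2.37697159e-04]), 'tcp_pos': array([ 0.2127081 , -0.61338574,  0.21748223]), 'tool_rot': array([ 3.14152755e+00,  2.54786175e-03, -1.23692976e+00]), 'ft_force': array([ 0.14481391, -0.12178909,  0.29928711]), 'ft_torque': array([-0.00952593,  0.00850024,  0.02205524]), 'gripper_width': 1.0001198730809102}
side 524.1503865975052 524.1503865975052 283.50478392237005 208.75599288956323 [[0.9843, -0.1203, 0.1294, 0.3895], [-0.1766, -0.6495, 0.7396, -1.0198], [-0.0049, -0.7508, -0.6605, 0.9794], [0.0, 0.0, 0.0, 1.0]]
top 473.5391399598763 473.5391399598763 279.4634922378169 205.33693207909403 [[0.1206, -0.9721, 0.2011, 0.3339], [-0.9927, -0.1184, 0.0226, -0.0463], [0.0018, -0.2023, -0.9793, 1.2922], [0.0, 0.0, 0.0, 1.0]]
```

View pics/side0.png

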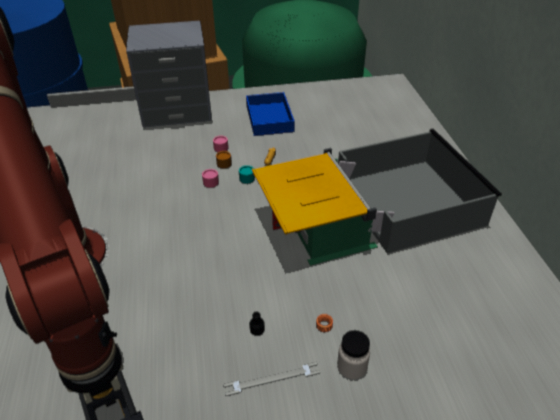

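View pics/top0.png

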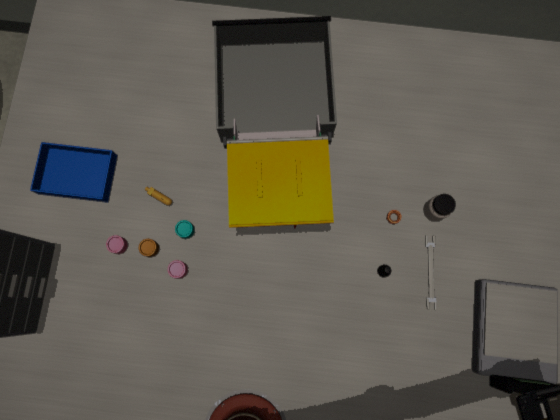

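Candidates for the cup in the top view: brown (148,248), pink (116,244) and (178,269), turquoise (185,229), and the copper washer stack (394,216). By the description it is the brown one, so I'll check that in a crop and locate the hatch and cup.

```bash
cat > h.py <<'E'
import numpy as np,cv2
def ray(d,u,v):
    T=d["T"];r=np.array([(u-d["cx"])/d["fx"],(v-d["cy"])/d["fy"],1.0]);return T[:3,3],T[:3,:3]@r
def onz(d,u,v,z):
    o,r=ray(d,u,v);return o+r*(z-o[2])/r[2]
def proj(d,p):
    T=d["T"];c=T[:3,:3].T@(np.asarray(p)-T[:3,3]);return c[0]/c[2]*d["fx"]+d["cx"],c[1]/c[2]*d["fy"]+d["cy"]
def tri(d1,p1,d2,p2):
    o1,r1=ray(d1,*p1);o2,r2=ray(d2,*p2);A=np.stack([r1,-r2],1);s=np.linalg.lstsq(A,o2-o1,rcond=None)[0]
    a=o1+s[0]*r1;b=o2+s[1]*r2;return (a+b)/2,np.linalg.norm(a-b)
def load(n):return dict(np.load(n))
E
python3 - <<'E'
from h import *
t=load("top0.npz");s=load("side0.npz")
for n,d in(("top",t),("side",s)):
    h=cv2.cvtColor(d["img"],cv2.COLOR_RGB2HSV)
    for nm,lo,hi in(("yellow",(20,150,90),(32,255,255)),("brown",(8,120,60),(19,255,255)),("red",(0,150,50),(6,255,255))):
        m=cv2.inRange(h,lo,hi)
        for c in cv2.findContours(m,0,2)[0]:
            a=cv2.contourArea(c)
            if a>(3 if nm=="red" else 40):
                M=cv2.moments(c);x,y,w,hh=cv2.boundingRect(c);print(n,nm,a,round(M["m10"]/M["m00"],1),round(M["m01"]/M["m00"],1),(x,y,w,hh))
                if nm=="yellow" and a>2000:
                    print(cv2.approxPolyDP(c,8,True)[:,0].tolist())
c1=cv2.resize(t["img"][210:290,90:210],None,fx=5,fy=5,interpolation=2)
cv2.imwrite("pics/c1.png",c1[:,:,::-1])
c2=cv2.resize(s["img"][130:270,200:390],None,fx=4,fy=4,interpolation=2)
cv2.imwrite("pics/c2.png",c2[:,:,::-1])
E
```

```text
top yellow 8456.5 279.0 183.1 (227, 139, 107, 89)
[[327, 139], [227, 144], [229, 226], [333, 222]]
top brown 219.5 147.1 247.0 (139, 239, 17, 17)
top brown 133.5 393.6 216.4 (387, 210, 14, 14)
top brown 114.5 162.0 197.8 (151, 189, 21, 16)
top red 668.5 240.1 405.0 (210, 394, 65, 26)
side yellow 5515.5 308.0 192.6 (253, 153, 115, 80)
[[326, 153], [253, 169], [284, 232], [366, 212]]
side brown 208.5 324.2 322.5 (317, 314, 16, 18)
side brown 100.0 222.9 155.4 (216, 151, 15, 10)
side brown 187.0 215.7 57.0 (205, 44, 22, 21)
side brown 390.5 120.4 48.1 (110, 22, 21, 56)
side red 5.0 51.5 336.5 (50, 335, 4, 4)
side red 2166.5 54.1 285.2 (25, 256, 59, 60)
side red 298.0 96.1 244.5 (85, 230, 20, 31)
side red 140.5 53.5 162.6 (44, 147, 18, 30)
side red 8684.0 30.3 215.0 (0, 96, 101, 229)
side red 16.5 1.2 80.8 (0, 73, 5, 13)
```

View pics/c1.png

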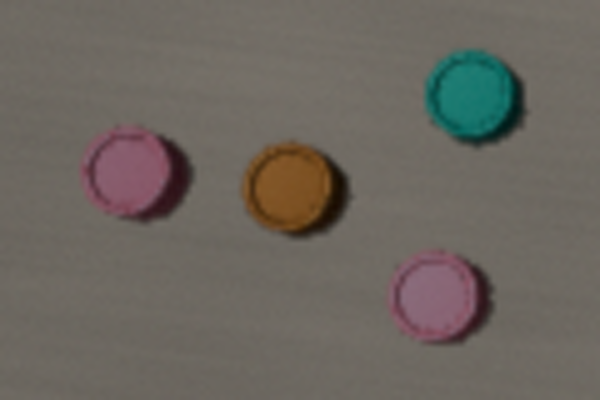

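View pics/c2.png

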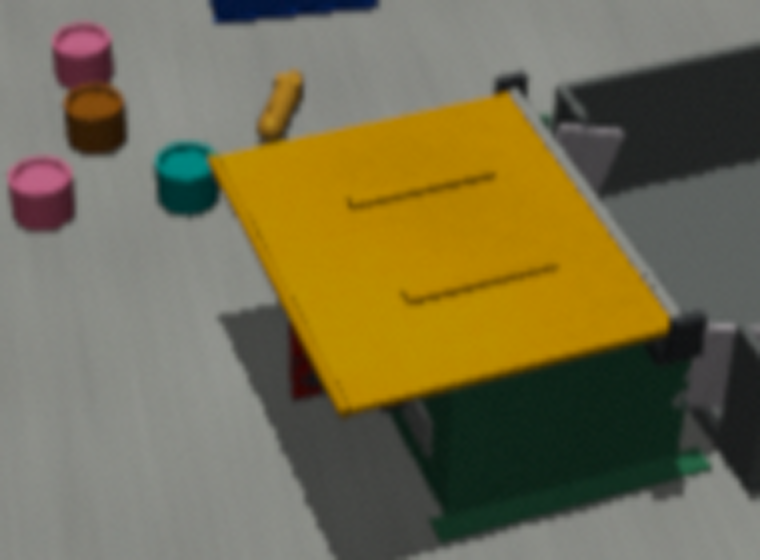

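The crop shows one brown cup with a recess, between the two pinks and the turquoise: that is the bronze cup. The side crop also shows a bit of red tongue at about u=273, v=210 to 229. That is only a hint, to be checked by touch.

```bash
python3 - <<'E'
from h import *
t=load("top0.npz");s=load("side0.npz")
def quad(d):
    h=cv2.cvtColor(d["img"],cv2.COLOR_RGB2HSV);m=cv2.inRange(h,(18,130,60),(34,255,255))
    c=max(cv2.findContours(m,0,cv2.CHAIN_APPROX_NONE)[0],key=cv2.contourArea)
    q=cv2.approxPolyDP(c,8,True)[:,0].astype(float);pts=c[:,0].astype(float);L=[]
    for i in range(4):
        a,b=q[i],q[(i+1)%4];dr=(b-a)/np.linalg.norm(b-a);w=pts-a;al=w@dr;ds=abs(w[:,0]*dr[1]-w[:,1]*dr[0])
        k=(ds<3)&(al>6)&(al<np.linalg.norm(b-a)-6);L.append(cv2.fitLine(pts[k].astype(np.float32),cv2.DIST_HUBER,0,.01,.01).ravel())
    out=[]
    for i in range(4):
        l1,l2=L[i-1],L[i];A=np.stack([l1[:2],-l2[:2]],1);k=np.linalg.solve(A,l2[2:]-l1[2:]);out.append(l1[2:]+k[0]*l1[:2])
    return np.array(out)
for n,d in(("top",t),("side",s)):
    q=quad(d);P=np.array([onz(d,*x,0.136) for x in q]);print(n,q.round(1).tolist());print(P.round(4).tolist(),[np.linalg.norm(P[i]-P[i-1]).round(4) for i in range(4)])
# cup
for n,d,p in(("top",t,(147.6,247.2)),("side",s,(223.8,153.0))):
    print(n,onz(d,*p,.036).round(4))
print(tri(t,(147.6,247.2),s,(223.8,153.0)))
E
```

```text
top [[327.29998779296875, 139.39999389648438], [226.6999969482422, 143.5], [228.8000030517578, 226.6999969482422], [333.0, 222.5]]
[[0.7577, -0.1208, 0.136], [0.7154, 0.1342, 0.136], [0.5026, 0.0981, 0.136], [0.5444, -0.1564, 0.136]] [np.float64(0.2163), np.float64(0.2584), np.float64(0.2159), np.float64(0.2579)]
side [[251.89999389648438, 169.10000610351562], [284.3999938964844, 233.60000610351562], [368.8999938964844, 212.10000610351562], [326.3999938964844, 153.1999969482422]]
[[0.5002, 0.0975, 0.136], [0.5414, -0.1613, 0.136], [0.7555, -0.125, 0.136], [0.7125, 0.1319, 0.136]] [np.float64(0.215), np.float64(0.262), np.float64(0.2172), np.float64(0.2604)]
top [0.4366 0.317  0.036 ]
side [0.4384 0.328  0.036 ]
(array([0.43685939, 0.31434204, 0.04546535]), np.float64(0.002140702373587205))
```

```bash
cat >> h.py <<'E'
LIP=np.array([.522,-.0305,.133]);YAW=.160
ex=np.array([np.cos(YAW),np.sin(YAW),0]);ey=np.array([-np.sin(YAW),np.cos(YAW),0]);ez=np.array([0,0,1.])
def ch(p): # world -> from lip in chute axes (mm)
    q=np.asarray(p)-LIP;return (np.array([q@ex,q@ey,q@ez])*1000).round(1)
def wo(x,y,z): return LIP+(x*ex+y*ey+z*ez)/1000
E
python3 - <<'E'
from h import *
s=load("side0.npz");t=load("top0.npz")
h=cv2.cvtColor(s["img"],cv2.COLOR_RGB2HSV)[205:235,268:285]
for v,r in enumerate(s["img"][208:234,268:284]): print(208+v,[int(x[0])-int(x[1]) for x in r])
for y in range(-50,51,10):
    print(y,[np.round(proj(s,wo(x,y,z)),1).tolist() for x,z in((2,-73),(34,-73),(2,-9))],np.round(proj(t,wo(2,y,-73)),1))
E
```

```text
208 [-1, -2, 2, 17, 38, 48, 48, 44, 45, 45, 45, 45, 46, 45, 45, 44]
209 [-2, -2, -1, 7, 27, 44, 48, 46, 45, 45, 44, 44, 44, 45, 46, 45]
210 [-2, -2, -1, 3, 22, 41, 48, 47, 43, 43, 43, 43, 45, 44, 45, 44]
211 [-2, -2, -2, 2, 22, 39, 46, 48, 46, 44, 44, 45, 45, 43, 44, 45]
212 [-2, -2, -1, 3, 20, 33, 42, 48, 48, 44, 44, 44, 44, 45, 46, 45]
213 [-1, -1, -1, 2, 21, 34, 39, 46, 48, 46, 45, 45, 46, 46, 45, 46]
214 [0, -2, -1, 3, 21, 40, 40, 43, 48, 48, 46, 44, 45, 45, 44, 45]
215 [-2, -2, 0, 3, 20, 42, 40, 39, 46, 49, 46, 44, 44, 43, 44, 44]
216 [-2, -2, -2, 2, 19, 40, 44, 40, 43, 48, 48, 45, 44, 44, 44, 44]
217 [-2, -1, -2, 3, 19, 40, 47, 41, 37, 46, 49, 47, 44, 44, 44, 46]
218 [-1, -2, -1, 3, 17, 33, 45, 38, 33, 40, 47, 48, 45, 44, 44, 44]
219 [-2, -2, -1, 3, 14, 23, 31, 35, 32, 34, 44, 48, 47, 44, 44, 44]
220 [-2, -2, -2, 3, 14, 20, 25, 34, 37, 31, 40, 46, 48, 45, 43, 44]
221 [-2, -1, -2, 3, 15, 22, 32, 42, 45, 34, 36, 45, 48, 47, 45, 43]
222 [-2, -1, 0, 1, 15, 25, 39, 45, 42, 30, 28, 39, 46, 49, 46, 45]
223 [-1, -1, -1, 3, 15, 29, 40, 37, 31, 18, 17, 32, 43, 48, 47, 47]
224 [-2, -1, -2
[... 666 characters left out ...]
, 230.6], [274.6, 214.7]] [300.2 228.4]
-40 [[273.8, 230.9], [285.7, 228.0], [273.3, 212.1]] [296.4 228.6]
-30 [[272.5, 228.4], [284.4, 225.5], [272.0, 209.6]] [292.6 228.7]
-20 [[271.3, 225.9], [283.1, 223.0], [270.8, 207.0]] [288.8 228.8]
-10 [[270.1, 223.4], [281.8, 220.5], [269.5, 204.6]] [285. 229.]
0 [[268.9, 220.9], [280.5, 218.1], [268.3, 202.1]] [281.2 229.1]
10 [[267.7, 218.4], [279.3, 215.6], [267.0, 199.7]] [277.4 229.3]
20 [[266.5, 216.0], [278.1, 213.2], [265.8, 197.3]] [273.6 229.4]
30 [[265.3, 213.6], [276.8, 210.9], [264.6, 194.9]] [269.8 229.6]
40 [[264.2, 211.2], [275.6, 208.5], [263.4, 192.5]] [266.  229.7]
50 [[263.0, 208.9], [274.4, 206.2], [262.2, 190.2]] [262.2 229.9]
```

Both views put the tongue at about y = -35 mm (side view bottom corner (272,229), top view red spot (295,226)). Next I move to the front of the hatch, to the right of the tongue.

```bash
cat >> h.py <<'E'
from scipy.spatial.transform import Rotation as Ro
def st():
    from workcell import robot
    return robot.observe()
def toolR(yaw,tilt): return Ro.from_euler('xyz',[np.pi,0,yaw])*Ro.from_rotvec([tilt,0,0])
def go(p,R=None,o=None):
    o=o or st();R0=Ro.from_euler('xyz',o["tool_rot"]);d=R0.inv().apply(np.asarray(p)-o["tcp_pos"])*100
    a=(R0.inv()*R).as_rotvec() if R is not None else np.zeros(3)
    print("t cm",d.round(2),"a",a.round(3))
def rep():
    o=st();print("t",round(o["time_s"],2),"lip-frame",ch(o["tcp_pos"]),"rot",o["tool_rot"].round(3),"q",o["joint_pos"].round(3),"F",np.round([o["ft_force"]@ex,o["ft_force"]@ey,o["ft_force"]@ez],2),"w",round(o["gripper_width"],3))
E
python3 - <<'E'
from h import *
print(wo(-90,-75,70));go(wo(-90,-75,70),toolR(.16-np.pi/2,0))
E
```

```text
[ 0.44509841 -0.11888068  0.203     ]
t cm [-39.11 -38.16   1.55] a [0.    0.002 0.174]
```

```bash
python3 -m inch '[{"tx":-4,"ty":-4,"az":0.05,"gripper":1},{"tx":-8,"ty":-8,"az":0.17,"gripper":1},{"tx":-12,"ty":-12,"az":0.17,"gripper":1},{"tx":-16,"ty":-16,"az":0.17,"gripper":1},{"tx":-20,"ty":-20,"az":0.17,"gripper":1},{"tx":-24,"ty":-24,"az":0.17,"gripper":1},{"tx":-28,"ty":-28,"az":0.17,"gripper":1},{"tx":-32,"ty":-31.5,"az":0.17,"gripper":1},{"tx":-36,"ty":-35,"az":0.17,"tz":0.5,"gripper":1},{"tx":-39,"ty":-38,"az":0.17,"tz":1,"gripper":1}]' 20; python3 -m inch '[{"tx":0,"gripper":1},{"tx":0,"gripper":1}]'; python3 - <<'E'
from h import *
rep();go(wo(-70,-75,0),toolR(.16-np.pi/2,.5))
E
```

```text
t 0.1 lip-frame [-398.2 -526.2   84.6] rot [ 3.142e+00  2.000e-03 -1.237e+00] q [ 1.21   0.616 -0.013  1.425  0.008  1.103 -0.04 ] F [ 0.1   0.41 -0.38] w 0.996
t cm [-38.75 -40.13   8.55] a [0.499 0.046 0.17 ]invalid input
invalid input
```

```bash
python3 -m inch '[{"ax":0,"ay":0,"az":0.05,"tx":-4,"ty":-4,"tz":0,"gripper":1},{"ax":0,"ay":0,"az":0.1,"tx":-8,"ty":-8,"tz":0,"gripper":1},{"ax":0,"ay":0,"az":0.17,"tx":-12,"ty":-12,"tz":0,"gripper":1},{"ax":0,"ay":0,"az":0.17,"tx":-16,"ty":-16,"tz":0,"gripper":1},{"ax":0,"ay":0,"az":0.17,"tx":-20,"ty":-20,"tz":0,"gripper":1},{"ax":0,"ay":0,"az":0.17,"tx":-24,"ty":-24,"tz":0,"gripper":1},{"ax":0,"ay":0,"az":0.17,"tx":-28,"ty":-28,"tz":0,"gripper":1},{"ax":0,"ay":0,"az":0.17,"tx":-32,"ty":-31.5,"tz":0,"gripper":1},{"ax":0,"ay":0,"az":0.17,"tx":-36,"ty":-35,"tz":0.5,"gripper":1},{"ax":0,"ay":0,"az":0.17,"tx":-39,"ty":-38,"tz":1,"gripper":1}]' 20;  python3 - <<'E'
from h import *
rep();go(wo(-70,-75,0),toolR(.16-np.pi/2,.5))
E
```

```text
time_s: 1.1
tcp_pos: [0.4261, -0.1601, 0.2123]
tool_rot: [-3.141, -0.0, -1.407]
ft_force: [0.2, 0.2, -0.4]
gripper_width: 0.188
t 1.1 lip-frame [-115.3 -112.6   79.3] rot [-3.141 -0.    -1.407] q [ 0.359  0.325 -0.064  1.968  0.027  0.849 -1.126] F [ 0.17  0.13 -0.44] w 0.188
t cm [-3.75 -4.54  7.93] a [0.5   0.001 0.004]
```

```bash
python3 -m inch '[{"ax":0.12,"ay":0,"az":0,"tx":0,"ty":0,"tz":0,"gripper":1},{"ax":0.24,"ay":0,"az":0,"tx":0,"ty":0,"tz":0,"gripper":1},{"ax":0.36,"ay":0,"az":0,"tx":0,"ty":0,"tz":0,"gripper":1},{"ax":0.48,"ay":0,"az":0,"tx":-1,"ty":-1,"tz":1,"gripper":1},{"ax":0.55,"ay":0,"az":0,"tx":-2,"ty":-2,"tz":2,"gripper":1},{"ax":0.6,"ay":0,"az":0,"tx":-3,"ty":-3,"tz":3,"gripper":1},{"ax":0.6,"ay":0,"az":0,"tx":-3,"ty":-3,"tz":3,"gripper":1},{"ax":0.6,"ay":0,"az":0,"tx":-3,"ty":-3,"tz":3,"gripper":1}]';  python3 - <<'E'
from h import *
rep();go(wo(-50,-75,0),toolR(.16-np.pi/2,.6))
E
```

```text
time_s: 1.9
tcp_pos: [0.451, -0.1309, 0.1904]
tool_rot: [-2.552, 0.003, -1.398]
ft_force: [0.8, -8.1, -1.1]
gripper_width: 0.006
t 1.9 lip-frame [-86.1 -87.8  57.4] rot [-2.552  0.003 -1.398] q [ 1.119  0.372 -0.861  2.371 -1.362  0.014  0.327] F [-0.49 -8.1  -1.14] w 0.006
t cm [-1.21  0.18  6.79] a [0.01  0.01  0.008]
```

```bash
python3 -m inch '[{"ax":0,"ay":0,"az":0,"tx":0,"ty":0,"tz":0,"gripper":1},{"ax":0,"ay":0,"az":0,"tx":0,"ty":0,"tz":0,"gripper":1}]';  python3 - <<'E'
from h import *
from workcell import robot
rep()
for n in("side","top"):
    d=robot.get_image(n);cv2.imwrite(f"pics/{n}1.png",d["img"][:,:,::-1])
E
```

```text
time_s: 2.1
tcp_pos: [0.4515, -0.1313, 0.1907]
tool_rot: [-2.552, 0.008, -1.408]
ft_force: [0.4, 0.0, -0.8]
gripper_width: 0.003
t 2.1 lip-frame [-85.6 -88.2  57.7] rot [-2.552  0.008 -1.408] q [ 1.115  0.37  -0.856  2.37  -1.362  0.014  0.315] F [ 0.38 -0.03 -0.81] w 0.003
```

View pics/side1.png

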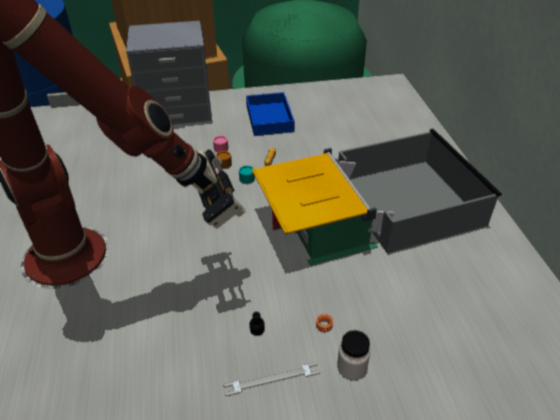

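The first force spike was inertial and has gone, and the tilt of 0.59 rad was reached. The picture shows the gripper in front of the hatch, tip at about (225,212), clear of everything. Next I go down in front of the edge.

```bash
python3 - <<'E'
from h import *
go(wo(-50,-80,-45),toolR(.16-np.pi/2,.59))
E
```

```text
t cm [-0.74  2.79 10.53] a [-0.     0.008 -0.   ]
```

```bash
python3 -m inch '[{"ax":0,"ay":0,"az":0,"tx":-0.2,"ty":0.6,"tz":2,"gripper":1},{"ax":0,"ay":0,"az":0,"tx":-0.4,"ty":1.2,"tz":4,"gripper":1},{"ax":0,"ay":0,"az":0,"tx":-0.5,"ty":1.7,"tz":6,"gripper":1},{"ax":0,"ay":0,"az":0,"tx":-0.6,"ty":2.2,"tz":8,"gripper":1},{"ax":0,"ay":0,"az":0,"tx":-0.7,"ty":2.7,"tz":10,"gripper":1},{"ax":0,"ay":0,"az":0,"tx":-0.7,"ty":2.8,"tz":10.5,"gripper":1},{"ax":0,"ay":0,"az":0,"tx":-0.7,"ty":2.8,"tz":10.5,"gripper":1}]';  python3 - <<'E'
from h import *
rep();go(wo(12,-75,-45),toolR(.16-np.pi/2,.59))
E
```

```text
time_s: 2.9
tcp_pos: [0.5005, -0.1402, 0.136]
tool_rot: [-2.609, 0.04, -1.382]
ft_force: [-0.5, -0.4, 0.0]
gripper_width: 0.004
t 2.9 lip-frame [ -38.7 -104.8    3. ] rot [-2.609  0.04  -1.382] q [ 0.874  0.514 -0.625  2.266 -1.361  0.015  0.343] F [-0.56 -0.34  0.02] w 0.004
t cm [-2.65 -1.95  6.84] a [0.058 0.049 0.003]
```

```bash
cat > k.py <<'E'
from h import *
import itertools
from scipy.optimize import least_squares
Q=np.array([[1.2104886,.61593212,-.01260375,1.42487055,.0081242,1.10338931,-.04040801],[.359,.325,-.064,1.968,.027,.849,-1.126],[1.115,.37,-.856,2.37,-1.362,.014,.315],[.874,.514,-.625,2.266,-1.361,.015,.343]])
P=np.array([[.2127081,-.61338574,.21748223],[.4261,-.1601,.2123],[.4515,-.1313,.1907],[.5005,-.1402,.136]])
E=np.array([[3.14152755,.00254786,-1.23692976],[-3.141,0,-1.407],[-2.552,.008,-1.408],[-2.609,.04,-1.382]])
def fk(q,d,s,off=0):
    ax="zyzyzyz";R=Ro.identity();p=np.zeros(3)
    L={0:d[0],2:d[1],4:d[2],6:d[3]}
    for i in range(7):
        R=R*Ro.from_euler(ax[i],s[i]*q[i]) 
        if i in L:p=p+R.apply([0,0,L[i]])
    return p,R*Ro.from_euler('z',off)
if __name__=="__main__":
    best=[]
    for s in itertools.product([1,-1],repeat=4):
        ss=[s[0],1,s[1],1,s[2],1,s[3]]
        for off in(0,np.pi):
            def f(d):
                r=[]
                for q,p,e in zip(Q,P,E):
                    a,R=fk(q,d[:4],ss,off);r+=list(a-p)+list(.3*(R.inv()*Ro.from_euler('xyz',e)).as_rotvec())
                return r
            o=least_squares(f,[.36,.43,.42,.3]);best.append((o.cost,ss,off,o.x.round(4).tolist(),np.abs(o.fun).max()))
    for b in sorted(best,key=lambda b:b[0])[:3]:print(b)
E
python3 k.py
```

```text
(np.float64(0.0004959657205845397), [-1, 1, -1, 1, -1, 1, -1], 3.141592653589793, [0.1989, 0.5756, 0.359, 0.2934], np.float64(0.02127893908130149))
(np.float64(0.2133714636683275), [-1, 1, 1, 1, -1, 1, -1], 3.141592653589793, [-1.4262, 1.1337, 0.044, -0.6855], np.float64(0.3694074945104562))
(np.float64(0.2682285432622385), [-1, 1, -1, 1, -1, 1, 1], 3.141592653589793, [0.1989, 0.5756, 0.359, 0.2934], np.float64(0.6757477063800478))
```

```bash
cat > k2.py <<'E'
from k import *
S=[-1,1,-1,1,-1,1,-1]
def fk2(q,d):
    ax="zyzyzyz";R=Ro.identity();p=np.zeros(3)
    off={0:[d[4],0,d[0]],2:[d[5],0,d[1]],3:[d[6],0,0],4:[d[7],0,d[2]],5:[d[8],0,0],6:[0,0,d[3]]}
    for i in range(7):
        R=R*Ro.from_euler(ax[i],S[i]*q[i])
        if i in off:p=p+R.apply(off[i])
    return p,R*Ro.from_euler('z',np.pi)
def f(d):
    r=[]
    for q,p,e in zip(Q,P,E):
        a,R=fk2(q,d);r+=list(a-p)
    return np.r_[r,.02*np.array(d[4:])]
o=least_squares(f,[.36,.43,.42,.3,0,0,0,0,0]);D=o.x
if __name__=="__main__":
    print(D.round(4));print(f(D)[:12].round(4))
    for q,e in zip(Q,E):print((fk2(q,D)[1].inv()*Ro.from_euler('xyz',e)).as_rotvec().round(3))
E
python3 k2.py
```

```text
[ 0.1731  0.5556  0.3596  0.2612  0.0324 -0.0115 -0.0156  0.006   0.0201]
[ 0.0195  0.0083  0.0003  0.006   0.0182 -0.0005 -0.0053 -0.0016 -0.0016
  0.0058  0.0016  0.0018]
[-0. -0.  0.]
[ 0. -0.  0.]
[-0.    -0.001 -0.   ]
[ 0.    -0.001 -0.001]
```

```bash
sed -i 's/^    off=.*/    off={0:[d[4],d[9],d[0]],2:[d[5],d[10],d[1]],3:[d[6],0,0],4:[d[7],d[11],d[2]],5:[d[8],0,0],6:[0,0,d[3]]}/; s/,0,0,0,0,0\])/,0,0,0,0,0,0,0,0])/' k2.py; python3 k2.py
```

```text
[ 2.559e-01  5.510e-01  3.704e-01  3.225e-01 -1.000e-04 -1.600e-03
 -1.900e-03  6.000e-04 -2.100e-03 -1.230e-02 -7.500e-03 -2.200e-03]
[-0.0002 -0.0001 -0.      0.0001  0.0002  0.     -0.     -0.     -0.
  0.      0.      0.    ]
[-0. -0.  0.]
[ 0. -0.  0.]
[-0.    -0.001 -0.   ]
[ 0.    -0.001 -0.001]
```

```bash
cat > ik.py <<'E'
from k2 import *
lo=np.array([-3.12,-.3,-1.34,.26,-1.36,.01,-2.84])+.04;hi=np.array([3.12,2.06,1.32,2.42,4.5,1.98,2.84])-.04
def sol(p,R,q0):
    g=lambda q:np.r_[(lambda a:np.r_[(a[0]-p)*3,(R.inv()*a[1]).as_rotvec()])(fk2(q,D)),.0005*(q-q0)]
    o=least_squares(g,np.clip(q0,lo+1e-3,hi-1e-3),bounds=(lo,hi),max_nfev=60)
    return o.x,np.abs(o.fun[:6]).max()
def edge(th): return np.array([222-222*np.cos(th),0,222*np.sin(th)])
if __name__=="__main__":
    rng=np.random.default_rng(0)
    for yaw in(.16-np.pi/2,.16+np.pi/2):
        for tilt in(.3,.4,.5,.6,.8,1.0):
            R=toolR(yaw,tilt if yaw<0 else -tilt)
            tot=[]
            for th in(0,.5,1.25):
                e=edge(th)+np.array([12,-60,-45]);S=[]
                for k in range(14):
                    q,r=sol(wo(*e),R,rng.uniform(lo,hi))
                    if r<4e-3:S.append(q)
                tot.append((th,[q.round(2).tolist() for q in S[:4]]))
            print(round(yaw,2),tilt);[print("   ",*x) for x in tot]
E
timeout 560 python3 ik.py
```

```text
-1.41 0.3
    0 [[0.92, 0.95, -1.3, 2.1, 1.38, 0.88, -2.53], [-0.04, 0.57, 0.31, 2.11, -0.99, 0.33, -0.28], [0.1, 0.56, 0.11, 2.11, -0.7, 0.25, -0.56], [0.46, 0.59, -0.41, 2.11, 0.61, 0.24, -1.84]]
    0.5 [[0.91, 0.71, -1.24, 1.92, 0.95, 0.84, -2.17], [0.7, 0.52, -0.8, 1.92, 0.57, 0.6, -1.82], [0.72, 0.53, -0.83, 1.92, 0.6, 0.61, -1.85], [0.22, 0.41, -0.09, 1.93, -0.11, 0.51, -1.17]]
    1.25 [[-0.07, 0.5, 0.27, 1.47, -0.28, 0.92, -1.12], [-0.13, 0.51, 0.37, 1.47, -0.34, 0.93, -1.07], [0.37, 0.52, -0.46, 1.45, 0.22, 0.92, -1.52], [-0.52, 0.77, 1.28, 1.48, -0.99, 1.26, -0.59]]
-1.41 0.4
    0 [[0.44, 0.57, -0.33, 2.19, 1.09, 0.05, -2.3], [0.32, 0.56, -0.18, 2.19, -0.96, 0.05, -0.27], [0.24, 0.55, -0.06, 2.19, -1.32, 0.11, 0.09], [0.24, 0.55, -0.06, 2.19, -1.32, 0.11, 0.09]]
    0.5 [[-0.03, 0.4, 0.3, 2.02, -0.65, 0.43, -0.64], [0.45, 0.41, -0.37, 2.01, 0.09, 0.36, -1.36], [0.1, 0.39, 0.1, 2.02, -0.47, 0.39, -0.81], [0.97, 0.72, -1.3, 2.0, 1.11, 0.75, -2.3]]
    1.25 [[0.11, 0.45, -0.0, 1.56, -0.15, 0.75, -1.21], [0.26, 0.46, -0.24, 1.56, 0.03, 0.74, -1.36], [0.76, 0.71, -1.22, 1.55, 
[... 4024 characters left out ...]
0.4, 0.18, 1.76, -0.56, 0.48, 2.32], [0.88, 0.69, -1.28, 1.74, 1.05, 0.73, 0.95]]
1.73 0.8
    0 []
    0.5 [[1.07, 0.71, -1.22, 2.32, 2.27, 0.5, -0.2], [0.85, 0.52, -0.79, 2.32, 2.97, 0.33, -0.95], [-0.26, 0.51, 0.78, 2.35, 4.23, 0.79, -2.33], [0.62, 0.45, -0.46, 2.32, 3.49, 0.35, -1.51]]
    1.25 [[0.77, 0.5, -0.89, 1.92, 1.18, 0.2, 0.75], [0.74, 0.48, -0.82, 1.92, 1.09, 0.17, 0.83], [0.54, 0.41, -0.53, 1.92, -0.09, 0.08, 1.95], [0.79, 0.51, -0.91, 1.92, 1.21, 0.21, 0.72]]
1.73 1.0
    0 []
    0.5 []
    1.25 [[-0.09, 0.41, 0.4, 2.09, 4.11, 0.57, -2.35], [0.67, 0.47, -0.66, 2.07, 3.27, 0.27, -1.34], [0.55, 0.43, -0.47, 2.07, 3.55, 0.3, -1.66], [0.43, 0.41, -0.31, 2.08, 3.73, 0.34, -1.86]]
```

```bash
python3 - <<'E'
from h import *
go(wo(-50,-78,-5),toolR(.16-np.pi/2,.35))
E
```

```text
t cm [-2.68  1.37  0.25] a [-0.182  0.048  0.009]
```

```bash
python3 -m inch '[{"ax":-0.09,"ay":0.02,"az":0,"tx":-0.5,"ty":0.3,"tz":0,"gripper":1},{"ax":-0.18,"ay":0.05,"az":0,"tx":-1,"ty":0.6,"tz":0,"gripper":1},{"ax":-0.18,"ay":0.05,"az":0,"tx":-1.6,"ty":1,"tz":0,"gripper":1},{"ax":-0.18,"ay":0.05,"az":0,"tx":-2.2,"ty":1.4,"tz":0.2,"gripper":1},{"ax":-0.18,"ay":0.05,"az":0,"tx":-2.7,"ty":1.4,"tz":0.2,"gripper":1},{"ax":-0.18,"ay":0.05,"az":0,"tx":-2.7,"ty":1.4,"tz":0.2,"gripper":1}]';  python3 - <<'E'
from h import *
rep();go(wo(-50,-78,-47),toolR(.16-np.pi/2,.35))
E
```

```text
time_s: 3.5
tcp_pos: [0.4838, -0.1137, 0.1286]
tool_rot: [-2.789, -0.005, -1.401]
ft_force: [-0.5, -0.2, -0.4]
gripper_width: 0.007
t 3.5 lip-frame [-51.  -76.1  -4.4] rot [-2.789 -0.005 -1.401] q [ 0.168  0.425  0.154  2.243 -0.952  0.266 -0.201] F [-0.53 -0.14 -0.39] w 0.007
t cm [0.17 1.38 4.03] a [-0.003 -0.001  0.011]
```

```bash
python3 -m inch '[{"ax":0,"ay":0,"az":0,"tx":0,"ty":0.5,"tz":1.5,"gripper":1},{"ax":0,"ay":0,"az":0,"tx":0.1,"ty":1,"tz":3,"gripper":1},{"ax":0,"ay":0,"az":0.01,"tx":0.2,"ty":1.4,"tz":4,"gripper":1},{"ax":0,"ay":0,"az":0.01,"tx":0.2,"ty":1.4,"tz":4,"gripper":1},{"ax":0,"ay":0,"az":0.01,"tx":0.2,"ty":1.4,"tz":4,"gripper":1}]';  python3 - <<'E'
from h import *
rep();go(wo(3,-78,-47),toolR(.16-np.pi/2,.35))
E
```

```text
time_s: 4.0
tcp_pos: [0.4845, -0.1191, 0.086]
tool_rot: [-2.79, -0.001, -1.416]
ft_force: [-0.4, 0.5, -0.4]
gripper_width: 0.006
t 4.0 lip-frame [-51.1 -81.5 -47. ] rot [-2.790e+00 -1.000e-03 -1.416e+00] q [ 0.388  0.517 -0.135  2.271 -1.142  0.086 -0.006] F [-0.29  0.6  -0.44] w 0.006
t cm [-0.38 -5.08  1.87] a [-0.002 -0.003 -0.005]
```

```bash
python3 -m inch '[{"ax":0,"ay":0,"az":0,"tx":0,"ty":-1.2,"tz":0.44,"gripper":1},{"ax":0,"ay":0,"az":0,"tx":0,"ty":-2.4,"tz":0.88,"gripper":1},{"ax":0,"ay":0,"az":0,"tx":0,"ty":-3.6,"tz":1.32,"gripper":1},{"ax":0,"ay":0,"az":0,"tx":0,"ty":-4.4,"tz":1.62,"gripper":1},{"ax":0,"ay":0,"az":0,"tx":0,"ty":-4.8,"tz":1.77,"gripper":1},{"ax":0,"ay":0,"az":0,"tx":0,"ty":-4.8,"tz":1.77,"gripper":1}]';  python3 - <<'E'
from h import *
from workcell import robot
rep();go(wo(8,-78,-47),toolR(.16-np.pi/2,.35))
for n in("side",):
    d=robot.get_image(n);cv2.imwrite(f"pics/{n}2.png",cv2.resize(d["img"][100:280,150:400],None,fx=3,fy=3)[:,:,::-1])
E
```

```text
time_s: 4.6
tcp_pos: [0.5362, -0.1094, 0.0866]
tool_rot: [-2.789, -0.003, -1.412]
ft_force: [0.9, -0.3, 0.5]
gripper_width: 0.01
t 4.6 lip-frame [  1.4 -80.1 -46.4] rot [-2.789 -0.003 -1.412] q [ 0.176  0.555  0.089  2.158 -1.066  0.206 -0.141] F [ 0.8  -0.45  0.48] w 0.01
t cm [-0.21 -0.6   0.28] a [-0.003 -0.003 -0.   ]
```

View pics/side2.png

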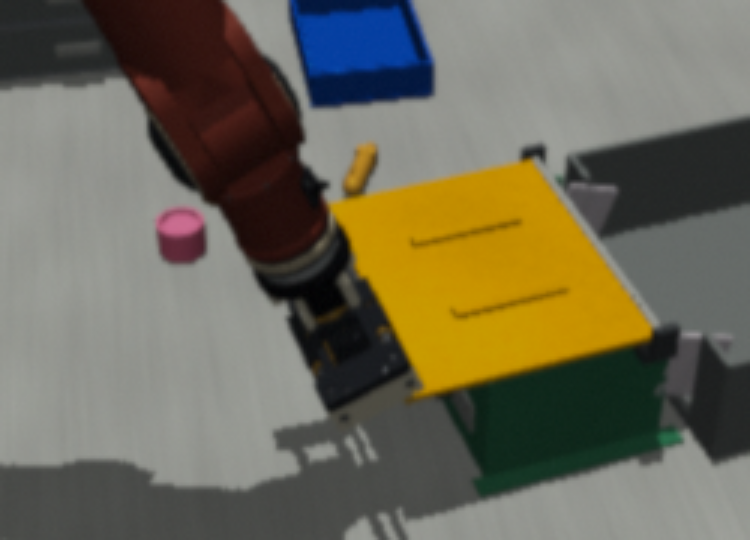

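```bash
python3 -m inch '[{"ax":0,"ay":0,"az":0,"tx":-0.5,"ty":0,"tz":0,"gripper":1},{"ax":0,"ay":0,"az":0,"tx":-1.0,"ty":0,"tz":0,"gripper":1},{"ax":0,"ay":0,"az":0,"tx":-1.5,"ty":0,"tz":0,"gripper":1},{"ax":0,"ay":0,"az":0,"tx":-1.6,"ty":0,"tz":0,"gripper":1},{"ax":0,"ay":0,"az":0,"tx":-1.6,"ty":0,"tz":0,"gripper":1}]'>/dev/null; python3 -c "
from h import *;rep()"
for i in 1; do python3 -m inch '[{"ax":0,"ay":0,"az":0,"tx":-0.2,"ty":0,"tz":0,"gripper":1},{"ax":0,"ay":0,"az":0,"tx":-0.4,"ty":0,"tz":0,"gripper":1},{"ax":0,"ay":0,"az":0,"tx":-0.4,"ty":0,"tz":0,"gripper":1}]'>/dev/null; python3 -c "
from h import *;rep()"; done
```

```text
t 5.15 lip-frame [  0.7 -63.7 -47. ] rot [-2.790e+00 -2.000e-03 -1.412e+00] q [ 0.153  0.549  0.073  2.176 -1.084  0.181 -0.152] F [-0.42 -1.16 -0.06] w 0.003
t 5.45 lip-frame [  0.8 -59.7 -47.1] rot [-2.790e+00 -2.000e-03 -1.412e+00] q [ 0.147  0.548  0.069  2.18  -1.089  0.176 -0.156] F [ 0.32  0.09 -0.01] w 0.006
```

```bash
python3 -m inch '[{"ax":0,"ay":0,"az":0,"tx":-0.2,"ty":0,"tz":0,"gripper":1},{"ax":0,"ay":0,"az":0,"tx":-0.3,"ty":0,"tz":0,"gripper":1},{"ax":0,"ay":0,"az":0,"tx":-0.3,"ty":0,"tz":0,"gripper":1}]'>/dev/null; python3 -c "
from h import *;rep()"
python3 -m inch '[{"ax":0,"ay":0,"az":0,"tx":-0.2,"ty":0,"tz":0,"gripper":1},{"ax":0,"ay":0,"az":0,"tx":-0.3,"ty":0,"tz":0,"gripper":1},{"ax":0,"ay":0,"az":0,"tx":-0.3,"ty":0,"tz":0,"gripper":1}]'>/dev/null; python3 -c "
from h import *;rep()"
```

```text
t 5.75 lip-frame [  0.8 -56.9 -47.1] rot [-2.790e+00 -2.000e-03 -1.412e+00] q [ 0.143  0.547  0.066  2.183 -1.092  0.171 -0.158] F [-0.27 -0.06 -0.43] w 0.007
t 6.05 lip-frame [  0.8 -53.9 -47.1] rot [-2.790e+00 -2.000e-03 -1.413e+00] q [ 0.138  0.546  0.063  2.186 -1.095  0.166 -0.16 ] F [-0.76 -0.17  0.29] w 0.004
```

```bash
python3 -m inch '[{"ax":0,"ay":0,"az":0,"tx":-0.2,"ty":0,"tz":0,"gripper":1},{"ax":0,"ay":0,"az":0,"tx":-0.3,"ty":0,"tz":0,"gripper":1},{"ax":0,"ay":0,"az":0,"tx":-0.3,"ty":0,"tz":0,"gripper":1}]'>/dev/null; python3 -c "
from h import *;rep()"
python3 -m inch '[{"ax":0,"ay":0,"az":0,"tx":-0.2,"ty":0,"tz":0,"gripper":1},{"ax":0,"ay":0,"az":0,"tx":-0.3,"ty":0,"tz":0,"gripper":1},{"ax":0,"ay":0,"az":0,"tx":-0.3,"ty":0,"tz":0,"gripper":1}]'>/dev/null; python3 -c "
from h import *;rep()"
```

```text
t 6.35 lip-frame [  0.9 -51.4 -47.1] rot [-2.79  -0.003 -1.413] q [ 0.134  0.545  0.061  2.188 -1.099  0.162 -0.163] F [-0.09 -0.51  0.05] w 0.003
t 6.65 lip-frame [  0.8 -49.2 -47. ] rot [-2.789 -0.004 -1.414] q [ 0.13   0.544  0.059  2.191 -1.102  0.157 -0.165] F [-0.65 -3.16 -0.25] w 0.005
```

Felt it: -3.2 N in y with the tool at y = -49, which fits the tongue at about -35. I back off slightly, go in 5 mm deeper, then push.

```bash
python3 -m inch '[{"ax":0,"ay":0,"az":0,"tx":0.4,"ty":0,"tz":0,"gripper":1},{"ax":0,"ay":0,"az":0,"tx":0.4,"ty":-0.2,"tz":0.07,"gripper":1},{"ax":0,"ay":0,"az":0,"tx":0.4,"ty":-0.4,"tz":0.15,"gripper":1},{"ax":0,"ay":0,"az":0,"tx":0.4,"ty":-0.5,"tz":0.18,"gripper":1},{"ax":0,"ay":0,"az":0,"tx":0.4,"ty":-0.5,"tz":0.18,"gripper":1}]'>/dev/null; python3 -c "
from h import *;rep()"
python3 -m inch '[{"ax":0,"ay":0,"az":0,"tx":-0.2,"ty":0,"tz":0,"gripper":1},{"ax":0,"ay":0,"az":0,"tx":-0.4,"ty":0,"tz":0,"gripper":1},{"ax":0,"ay":0,"az":0,"tx":-0.6,"ty":0,"tz":0,"gripper":1},{"ax":0,"ay":0,"az":0,"tx":-0.7,"ty":0,"tz":0,"gripper":1},{"ax":0,"ay":0,"az":0,"tx":-0.7,"ty":0,"tz":0,"gripper":1}]'>/dev/null; python3 -c "
from h import *;rep()"
```

```text
t 7.15 lip-frame [  6.  -52.1 -47.3] rot [-2.79  -0.003 -1.413] q [ 0.116  0.55   0.084  2.175 -1.088  0.176 -0.177] F [-1.54 -2.18 -0.57] w 0.006
t 7.65 lip-frame [  6.  -45.1 -47.2] rot [-2.79  -0.003 -1.413] q [ 0.105  0.548  0.078  2.182 -1.095  0.166 -0.183] F [-0.6  -2.65 -1.22] w 0.007
```

```bash
python3 -m inch '[{"ax":0,"ay":0,"az":0,"tx":-0.2,"ty":0,"tz":0,"gripper":1},{"ax":0,"ay":0,"az":0,"tx":-0.4,"ty":0,"tz":0,"gripper":1},{"ax":0,"ay":0,"az":0,"tx":-0.6,"ty":0,"tz":0,"gripper":1},{"ax":0,"ay":0,"az":0,"tx":-0.8,"ty":0,"tz":0,"gripper":1},{"ax":0,"ay":0,"az":0,"tx":-0.9,"ty":0,"tz":0,"gripper":1},{"ax":0,"ay":0,"az":0,"tx":-0.9,"ty":0,"tz":0,"gripper":1}]'>/dev/null; python3 -c "
from h import *;rep()"
python3 -m inch '[{"ax":0,"ay":0,"az":0,"tx":-0.2,"ty":0,"tz":0,"gripper":1},{"ax":0,"ay":0,"az":0,"tx":-0.4,"ty":0,"tz":0,"gripper":1},{"ax":0,"ay":0,"az":0,"tx":-0.6,"ty":0,"tz":0,"gripper":1},{"ax":0,"ay":0,"az":0,"tx":-0.8,"ty":0,"tz":0,"gripper":1},{"ax":0,"ay":0,"az":0,"tx":-0.8,"ty":0,"tz":0,"gripper":1}]'>/dev/null; python3 -c "
from h import *;rep()"
```

```text
t 8.25 lip-frame [  6.8 -36.5 -46.8] rot [-2.789 -0.003 -1.413] q [ 0.09   0.545  0.071  2.189 -1.105  0.153 -0.191] F [ 0.54 -5.11 -2.97] w 0.008
t 8.75 lip-frame [  7.4 -29.4 -46.3] rot [-2.787 -0.005 -1.414] q [ 0.077  0.542  0.066  2.195 -1.114  0.141 -0.199] F [ 1.39 -6.15 -1.96] w 0.003
```

```bash
python3 -m inch '[{"ax":0,"ay":0,"az":0,"tx":-0.1,"ty":-0.1,"tz":-0.28,"gripper":1},{"ax":0,"ay":0,"az":0,"tx":-0.1,"ty":-0.2,"tz":-0.56,"gripper":1},{"ax":0,"ay":0,"az":0,"tx":-0.1,"ty":-0.2,"tz":-0.56,"gripper":1}]'>/dev/null; python3 - <<'E'
from h import *
from workcell import robot
rep()
for n in("side",):
    d=robot.get_image(n);cv2.imwrite(f"pics/{n}3.png",cv2.resize(d["img"][100:280,150:400],None,fx=3,fy=3)[:,:,::-1])
E
```

```text
t 9.05 lip-frame [  5.7 -27.6 -41. ] rot [-2.79  -0.003 -1.413] q [ 0.043  0.531  0.11   2.194 -1.093  0.169 -0.223] F [-0.94 -4.46 -0.81] w 0.004
```

View pics/side3.png

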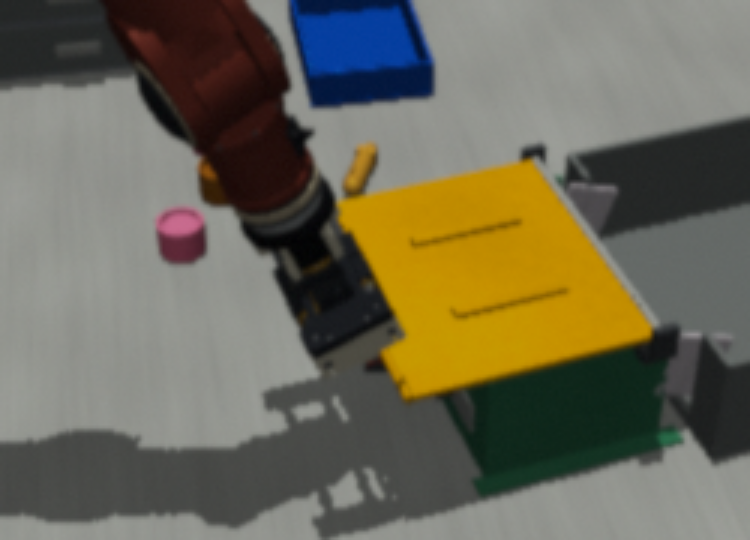

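```bash
python3 -m inch '[{"ax":0,"ay":0,"az":0,"tx":-0.05,"ty":-0.18,"tz":-0.2,"gripper":1},{"ax":0,"ay":0,"az":0,"tx":-0.05,"ty":-0.36,"tz":-0.42,"gripper":1},{"ax":0,"ay":0,"az":0,"tx":-0.05,"ty":-0.55,"tz":-0.65,"gripper":1},{"ax":0,"ay":0,"az":0,"tx":-0.05,"ty":-0.55,"tz":-0.65,"gripper":1}]'>/dev/null; python3 - <<'E'
from h import *
from workcell import robot
rep()
for n in("side",):
    d=robot.get_image(n);cv2.imwrite(f"pics/{n}4.png",cv2.resize(d["img"][100:280,150:400],None,fx=3,fy=3)[:,:,::-1])
E
```

```text
t 9.5 lip-frame [  5.8 -27.3 -34.6] rot [-2.795 -0.003 -1.414] q [-0.005  0.521  0.176  2.186 -1.056  0.209 -0.265] F [-5.31 -6.05 -2.56] w 0.007
```

View pics/side4.png

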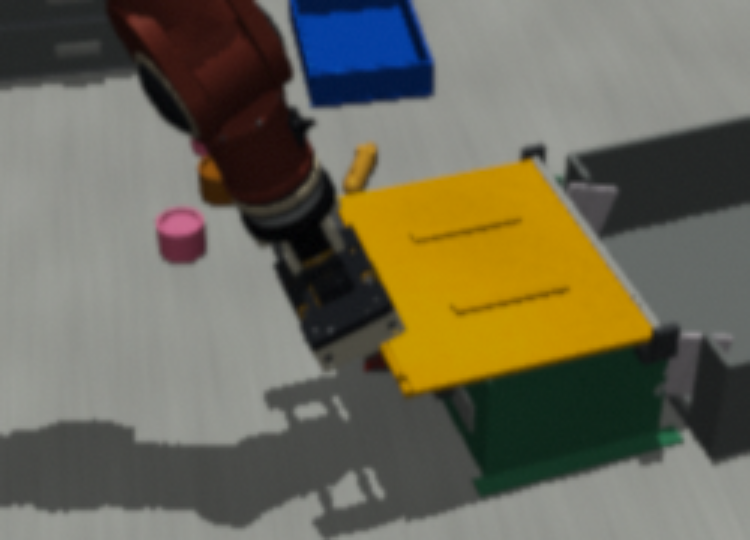

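```bash
python3 -m inch '[{"ax":0,"ay":0,"az":0,"tx":0,"ty":-0.14,"tz":-0.38,"gripper":1},{"ax":0,"ay":0,"az":0,"tx":0,"ty":-0.27,"tz":-0.75,"gripper":1},{"ax":0,"ay":0,"az":0,"tx":0,"ty":-0.34,"tz":-0.94,"gripper":1},{"ax":0,"ay":0,"az":0,"tx":0,"ty":-0.34,"tz":-0.94,"gripper":1}]'>/dev/null; python3 - <<'E'
from h import *
from workcell import robot
rep()
for n in("side",):
    d=robot.get_image(n);cv2.imwrite(f"pics/{n}5.png",cv2.resize(d["img"][100:280,150:400],None,fx=3,fy=3)[:,:,::-1])
E
```

```text
t 9.95 lip-frame [  6.1 -27.3 -24.4] rot [-2.794 -0.003 -1.414] q [-0.047  0.505  0.234  2.178 -1.018  0.247 -0.305] F [-3.03 -6.14 -2.04] w 0.008
```

View pics/side5.png

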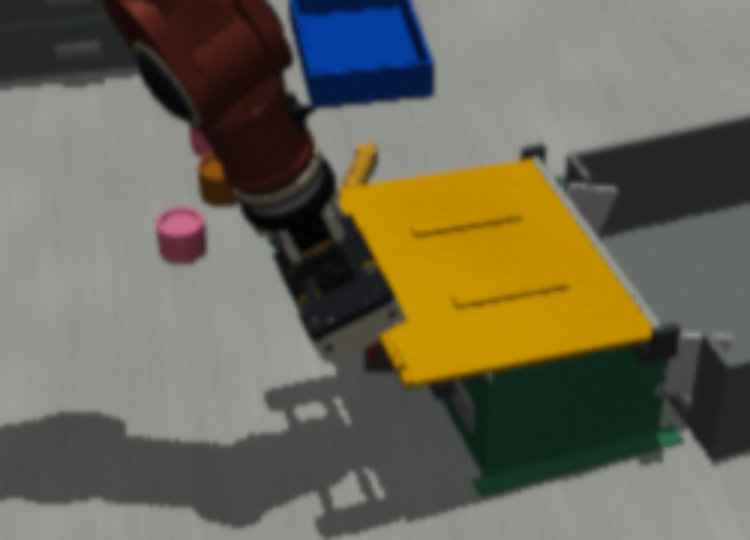

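The hatch is rising freely: its front-left corner moved up to about (345,188) in the crop, with about 3 N on it. I'll go on lifting.

```bash
python3 -m inch '[{"ax":0,"ay":0,"az":0,"tx":0,"ty":-0.14,"tz":-0.38,"gripper":1},{"ax":0,"ay":0,"az":0,"tx":0,"ty":-0.27,"tz":-0.75,"gripper":1},{"ax":0,"ay":0,"az":0,"tx":0,"ty":-0.4,"tz":-1.1,"gripper":1},{"ax":0,"ay":0,"az":0,"tx":0,"ty":-0.55,"tz":-1.5,"gripper":1},{"ax":0,"ay":0,"az":0,"tx":0,"ty":-0.7,"tz":-1.9,"gripper":1},{"ax":0,"ay":0,"az":0,"tx":0,"ty":-0.7,"tz":-1.9,"gripper":1}]'>/dev/null; python3 - <<'E'
from h import *
rep()
E
```

```text
t 10.6 lip-frame [  7.9 -24.3  -3.2] rot [-2.792e+00  1.000e-03 -1.410e+00] q [-0.121  0.474  0.332  2.159 -0.942  0.317 -0.385] F [-2.78 -1.14 -0.83] w 0.005
```

```bash
python3 -m inch '[{"ax":0,"ay":0,"az":0,"tx":0,"ty":-0.7,"tz":-1.1,"gripper":1},{"ax":0,"ay":0,"az":0,"tx":0,"ty":-1.3,"tz":-2.1,"gripper":1},{"ax":0,"ay":0,"az":0,"tx":0,"ty":-1.9,"tz":-3.1,"gripper":1},{"ax":0,"ay":0,"az":0,"tx":0,"ty":-2.6,"tz":-4.0,"gripper":1},{"ax":0,"ay":0,"az":0,"tx":0,"ty":-3.3,"tz":-5.0,"gripper":1},{"ax":0,"ay":0,"az":0,"tx":0,"ty":-4.1,"tz":-5.9,"gripper":1},{"ax":0,"ay":0,"az":0,"tx":0,"ty":-4.9,"tz":-6.7,"gripper":1},{"ax":0,"ay":0,"az":0,"tx":0,"ty":-5.8,"tz":-7.5,"gripper":1},{"ax":0,"ay":0,"az":0,"tx":0,"ty":-6.6,"tz":-8.2,"gripper":1},{"ax":0,"ay":0,"az":0,"tx":0,"ty":-6.6,"tz":-8.2,"gripper":1}]'>/dev/null; python3 - <<'E'
from h import *
from workcell import robot
rep()
d=robot.get_image("side");cv2.imwrite("pics/side6.png",cv2.resize(d["img"][50:280,100:400],None,fx=2.5,fy=2.5)[:,:,::-1])
E
```

```text
t 11.6 lip-frame [ 44.3 -24.6  97.9] rot [-2.788e+00 -1.000e-03 -1.409e+00] q [-0.364  0.393  0.637  1.959 -0.64   0.613 -0.727] F [-1.3  -0.11 -0.28] w 0.008
```

View pics/side6.png

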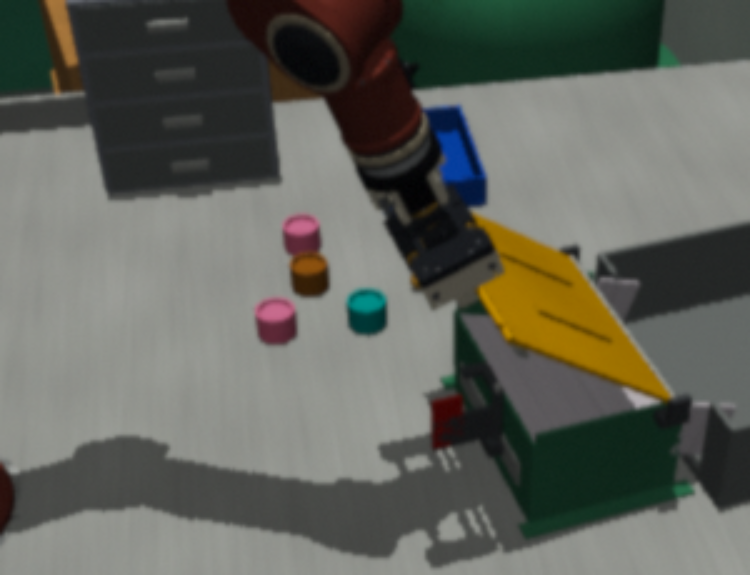

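The hatch is at about 0.6 rad, and the catch (red, (447,420) in the crop) is left behind on the chute. I continue along the arc past 1.2.

```bash
python3 -m inch '[{"ax":0,"ay":0,"az":0,"tx":0,"ty":-1.2,"tz":-0.9,"gripper":1},{"ax":0,"ay":0,"az":0,"tx":0,"ty":-2.4,"tz":-1.7,"gripper":1},{"ax":0,"ay":0,"az":0,"tx":0,"ty":-3.6,"tz":-2.5,"gripper":1},{"ax":0,"ay":0,"az":0,"tx":0,"ty":-5,"tz":-3.2,"gripper":1},{"ax":0,"ay":0,"az":0,"tx":0,"ty":-6.4,"tz":-3.8,"gripper":1},{"ax":0,"ay":0,"az":0,"tx":0,"ty":-7.8,"tz":-4.4,"gripper":1},{"ax":0,"ay":0,"az":0,"tx":0,"ty":-9.4,"tz":-4.7,"gripper":1},{"ax":0,"ay":0,"az":0,"tx":0,"ty":-11.1,"tz":-4.9,"gripper":1},{"ax":0,"ay":0,"az":0,"tx":0,"ty":-11.1,"tz":-4.9,"gripper":1}]'>/dev/null; python3 - <<'E'
from h import *
from workcell import robot
rep()
d=robot.get_image("side");cv2.imwrite("pics/side7.png",cv2.resize(d["img"][50:280,100:400],None,fx=2.5,fy=2.5)[:,:,::-1])
E
```

```text
t 12.55 lip-frame [131.9 -25.4 181.3] rot [-2.788 -0.003 -1.411] q [-0.406  0.458  0.715  1.614 -0.544  0.894 -0.917] F [-0.63  0.28 -0.1 ] w 0.007
```

View pics/side7.png

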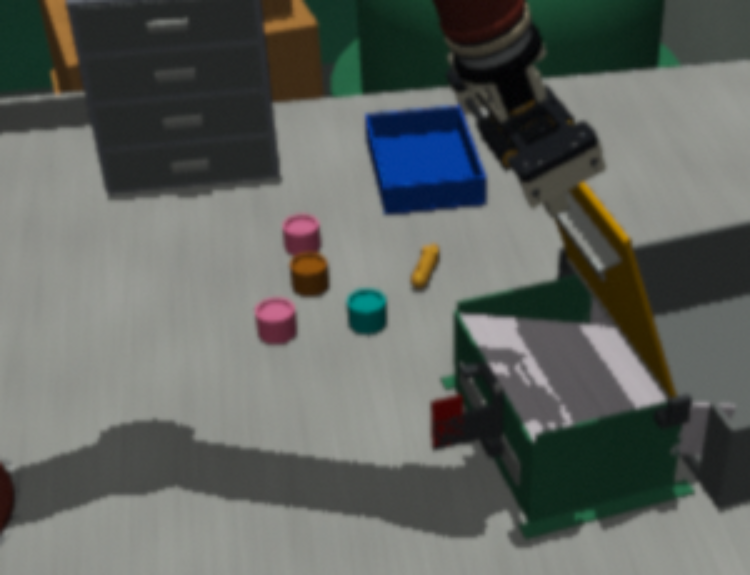

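```bash
python3 -m inch '[{"ax":0,"ay":0,"az":0,"tx":0,"ty":-1.2,"tz":0,"gripper":1},{"ax":0,"ay":0,"az":0,"tx":0,"ty":-2.4,"tz":0.1,"gripper":1},{"ax":0,"ay":0,"az":0,"tx":0,"ty":-3.6,"tz":0.2,"gripper":1},{"ax":0,"ay":0,"az":0,"tx":0,"ty":-4.6,"tz":0.4,"gripper":1},{"ax":0,"ay":0,"az":0,"tx":0,"ty":-4.6,"tz":0.4,"gripper":1}]'>/dev/null; python3 - <<'E'
from h import *
from workcell import robot
rep()
d=robot.get_image("side");cv2.imwrite("pics/side8.png",cv2.resize(d["img"][50:280,100:400],None,fx=2.5,fy=2.5)[:,:,::-1])
E
```

```text
t 13.1 lip-frame [174.5 -26.  192.1] rot [-2.791e+00 -2.000e-03 -1.412e+00] q [-0.38   0.525  0.709  1.475 -0.557  0.973 -0.954] F [-0.12  0.54 -1.1 ] w 0.004
```

View pics/side8.png

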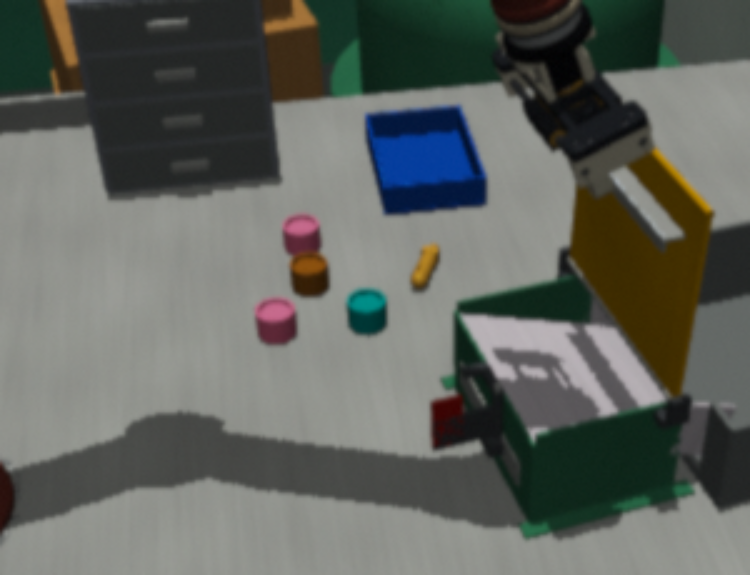

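The hatch is past 1.2 and looks upright. I back away, set the tool vertical again, open the gripper and check.

```bash
python3 -m inch '[{"ax":0,"ay":0,"az":0,"tx":0,"ty":2.5,"tz":-0.5,"gripper":1},{"ax":0,"ay":0,"az":0,"tx":0,"ty":5,"tz":-1.2,"gripper":1},{"ax":-0.1,"ay":0,"az":0,"tx":-2,"ty":9,"tz":-2,"gripper":0.6},{"ax":-0.2,"ay":0,"az":0,"tx":-5,"ty":12,"tz":-2,"gripper":0},{"ax":-0.3,"ay":0,"az":0,"tx":-9,"ty":14,"tz":-2,"gripper":0},{"ax":-0.35,"ay":0,"az":0,"tx":-13,"ty":16,"tz":-2,"gripper":0},{"ax":-0.35,"ay":0,"az":0,"tx":-17,"ty":18,"tz":-2,"gripper":0},{"ax":-0.35,"ay":0,"az":0,"tx":-19,"ty":20,"tz":-2,"gripper":0},{"ax":-0.35,"ay":0,"az":0,"tx":-20,"ty":20,"tz":-2,"gripper":0}]'>/dev/null; python3 - <<'E'
from h import *
from workcell import robot
rep();print(st()["tcp_pos"])
a=[]
for n in("side","top"):
    d=robot.get_image(n);np.savez(n+"9.npz",**d);a.append(d["img"])
cv2.imwrite("pics/both9.png",cv2.resize(np.hstack(a),(800,300),interpolation=3)[:,:,::-1])
E
```

```text
t 14.05 lip-frame [-23.5 176.3 141.1] rot [ 3.138 -0.    -1.409] q [-0.893  0.393  0.803  1.797 -0.316  1.089 -1.388] F [-0.07  0.09  1.37] w 0.558
[0.470676   0.13981252 0.27409629]
```

View pics/both9.png

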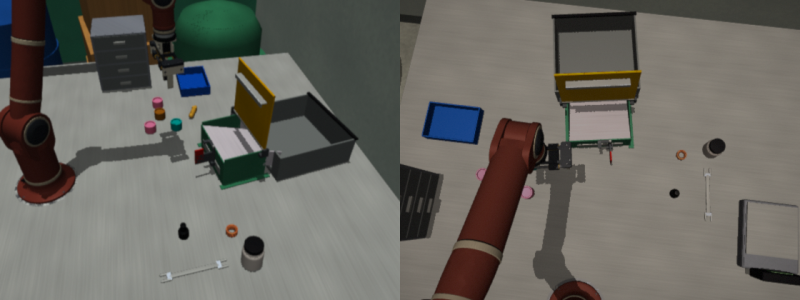

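```bash
python3 - <<'E'
from h import *
t=load("top0.npz");s=load("side9.npz")
for d,box in((t,(125,225,175,270)),(s,(205,140,245,172))):
    x0,y0,x1,y1=box;im=d["img"][y0:y1,x0:x1].astype(int)
    m=((im[:,:,0]-im[:,:,2])>22).astype(np.uint8)
    n,l,stt,cen=cv2.connectedComponentsWithStats(m)
    k=1+np.argmax(stt[1:,4]);x,y,w,h,a=stt[k];u,v=x+x0+(w-1)/2,y+y0+(h-1)/2
    print((x+x0,y+y0,w,h,a),cen[k]+[x0,y0],(u,v),onz(d,u,v,.018),onz(d,*(cen[k]+[x0,y0]),.018))
for d in(t,s):
    u=[]
    for a in np.linspace(0,6.28,60):
        for z in(0,.036):u.append(proj(d,[.437+.024*np.cos(a),.316+.024*np.sin(a),z]))
    u=np.array(u);print("pred",u.min(0),u.max(0))
E
```

```text
(np.int32(138), np.int32(238), np.int32(20), np.int32(19), np.int32(297)) [147.52188552 247.09427609] (np.float64(147.5), np.float64(247.0)) [0.43853148 0.32259377 0.018     ] [0.43828719 0.32249019 0.018     ]
(np.int32(213), np.int32(140), np.int32(18), np.int32(28), np.int32(382)) [221.92146597 153.22513089] (np.float64(221.5), np.float64(153.5)) [0.43195483 0.35236122 0.018     ] [0.43339875 0.3536116  0.018     ]
pred [138.97285213 238.11758339] [160.36049715 257.39788157]
pred [215.89081086 150.78240175] [232.30762936 169.30838978]
```

```bash
python3 - <<'E'
from h import *
t=load("top0.npz");s=load("side9.npz")
c=cv2.resize(s["img"][135:180,195:255],None,fx=12,fy=12,interpolation=cv2.INTER_CUBIC)
def ov(d,x0,y0,c,f,p):
    for z in(0,.036):
        q=np.array([proj(d,[p[0]+.024*np.cos(a),p[1]+.024*np.sin(a),z]) for a in np.linspace(0,6.28,60)])
        cv2.polylines(c,[((q-[x0,y0]+.5)*f).astype(np.int32)],True,(255,255,255),1)
P=(.4385,.319)
ov(s,195,135,c,12,P)
c2=cv2.resize(t["img"][225:270,120:180],None,fx=12,fy=12,interpolation=cv2.INTER_CUBIC);ov(t,120,225,c2,12,P)
cv2.imwrite("pics/cup.png",cv2.resize(np.hstack([c,c2]),(800,300))[:,:,::-1])
E
```

```text
(no output)
```

View pics/cup.png

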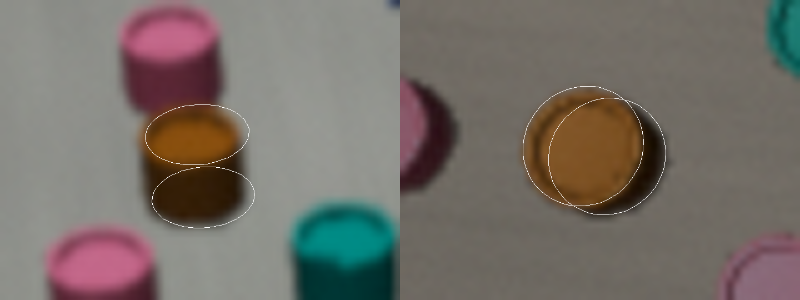

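```bash
python3 - <<'E'
from h import *
go([.4365,.319,.11],Ro.from_euler('xyz',[np.pi,0,0]))
E
```

```text
t cm [-18.38   0.89  16.52] a [-0.    -0.003 -1.41 ]
```

```bash
python3 -m inch '[{"ax":0,"ay":0,"az":-0.14,"tx":-2.5,"ty":0,"tz":1,"gripper":0},{"ax":0,"ay":0,"az":-0.28,"tx":-5,"ty":0,"tz":2,"gripper":0},{"ax":0,"ay":0,"az":-0.42,"tx":-8,"ty":0,"tz":4,"gripper":0},{"ax":0,"ay":0,"az":-0.56,"tx":-11,"ty":0,"tz":6,"gripper":0},{"ax":0,"ay":0,"az":-0.70,"tx":-14,"ty":0.5,"tz":8,"gripper":0},{"ax":0,"ay":0,"az":-0.84,"tx":-16,"ty":0.9,"tz":10,"gripper":0},{"ax":0,"ay":0,"az":-0.98,"tx":-18,"ty":0.9,"tz":12,"gripper":0},{"ax":0,"ay":0,"az":-1.12,"tx":-18.4,"ty":0.9,"tz":14,"gripper":0},{"ax":0,"ay":0,"az":-1.26,"tx":-18.4,"ty":0.9,"tz":16,"gripper":0},{"ax":0,"ay":0,"az":-1.41,"tx":-18.4,"ty":0.9,"tz":16.5,"gripper":0}]'>/dev/null; python3 -m inch '[{"ax":0,"ay":0,"az":0,"tx":0,"ty":0,"tz":0,"gripper":0}]' >/dev/null; python3 - <<'E'
from h import *
from workcell import robot
rep();go([.4365,.319,.010],Ro.from_euler('xyz',[np.pi,0,0]))
d=robot.get_image("side");cv2.imwrite("pics/side10.png",cv2.resize(d["img"][60:220,130:330],None,fx=3.5,fy=3.5)[:,:,::-1])
E
```

```text
t 15.25 lip-frame [-26.5 355.  -23.6] rot [ 3.138e+00 -2.000e-03 -7.000e-03] q [-0.848  0.598  0.279  1.872 -0.236  0.703 -0.441] F [ 0.6  -0.85  0.51] w 1.002
t cm [-0.3  -0.35  9.94] a [ 0.003 -0.002 -0.007]
```

View pics/side10.png

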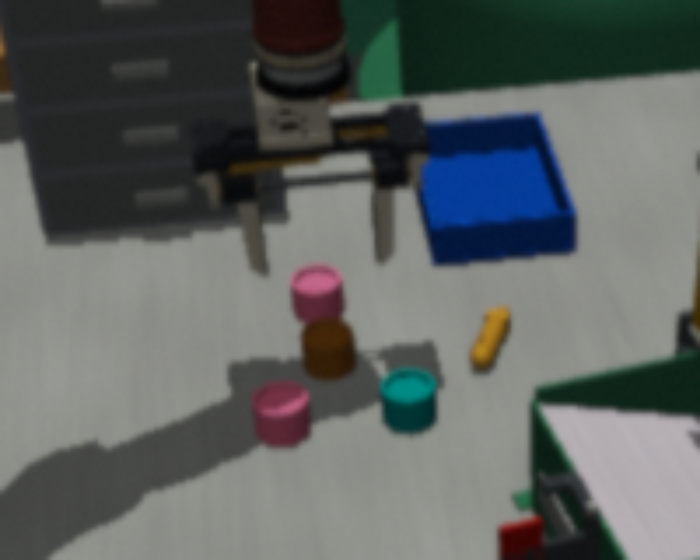

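The gripper straddles the cup (328,350) along x, with the neighbours clear to the sides. Descending.

```bash
python3 -m inch '[{"ax":0,"ay":0,"az":0,"tx":-0.2,"ty":-0.3,"tz":2.5,"gripper":0},{"ax":0,"ay":0,"az":0,"tx":-0.3,"ty":-0.3,"tz":5,"gripper":0},{"ax":0,"ay":0,"az":0,"tx":-0.3,"ty":-0.3,"tz":7.5,"gripper":0},{"ax":0,"ay":0,"az":0,"tx":-0.3,"ty":-0.3,"tz":9,"gripper":0},{"ax":0,"ay":0,"az":0,"tx":-0.3,"ty":-0.3,"tz":9.9,"gripper":0},{"ax":0,"ay":0,"az":0,"tx":-0.3,"ty":-0.3,"tz":9.9,"gripper":0}]'; python3 -m inch '[{"ax":0,"ay":0,"az":0,"tx":0,"ty":0,"tz":0,"gripper":0.3},{"ax":0,"ay":0,"az":0,"tx":0,"ty":0,"tz":0,"gripper":0.6},{"ax":0,"ay":0,"az":0,"tx":0,"ty":0,"tz":0,"gripper":1},{"ax":0,"ay":0,"az":0,"tx":0,"ty":0,"tz":0,"gripper":1},{"ax":0,"ay":0,"az":0,"tx":0,"ty":0,"tz":0,"gripper":1},{"ax":0,"ay":0,"az":0,"tx":0,"ty":0,"tz":0,"gripper":1}]' 25
```

```text
time_s: 15.9
tcp_pos: [0.4353, 0.3201, 0.0107]
tool_rot: [3.139, -0.002, -0.005]
ft_force: [-0.3, 0.1, 0.4]
gripper_width: 1.0
time_s: 16.5
tcp_pos: [0.4354, 0.321, 0.0114]
tool_rot: [3.14, -0.004, -0.003]
ft_force: [1.0, 0.4, -0.5]
gripper_width: 0.535
```

```bash
python3 -m inch '[{"ax":0,"ay":0,"az":0,"tx":0,"ty":0,"tz":-1.5,"gripper":1},{"ax":0,"ay":0,"az":0,"tx":0,"ty":0,"tz":-4,"gripper":1},{"ax":0,"ay":0,"az":0,"tx":0,"ty":0,"tz":-8,"gripper":1},{"ax":0,"ay":0,"az":0,"tx":0,"ty":0,"tz":-12,"gripper":1},{"ax":0,"ay":0,"az":0,"tx":0,"ty":0,"tz":-16,"gripper":1},{"ax":0,"ay":0,"az":0,"tx":0,"ty":0,"tz":-20,"gripper":1},{"ax":0,"ay":0,"az":0,"tx":0,"ty":0,"tz":-22,"gripper":1},{"ax":0,"ay":0,"az":0,"tx":0,"ty":0,"tz":-22,"gripper":1}]'; python3 - <<'E'
from h import *
from workcell import robot
rep();print(wo(122,0,0));go(wo(122,0,70),toolR(.16-np.pi/2,0))
d=robot.get_image("side");cv2.imwrite("pics/side11.png",cv2.resize(d["img"][0:240,100:400],None,fx=2.5,fy=2.5)[:,:,::-1])
E
```

```text
time_s: 17.3
tcp_pos: [0.4355, 0.322, 0.2337]
tool_rot: [-3.14, -0.007, -0.003]
ft_force: [0.9, -0.3, -3.2]
gripper_width: 0.509
t 17.3 lip-frame [-29.3 361.8 100.7] rot [-3.14e+00 -7.00e-03 -3.00e-03] q [-0.91   0.442  0.343  1.732 -0.17   0.99  -0.507] F [ 0.88 -0.43 -3.17] w 0.509
[ 0.64244173 -0.01106318  0.133     ]
t cm [20.77 33.26  3.15] a [-0.007 -0.004  1.408]
```

View pics/side11.png

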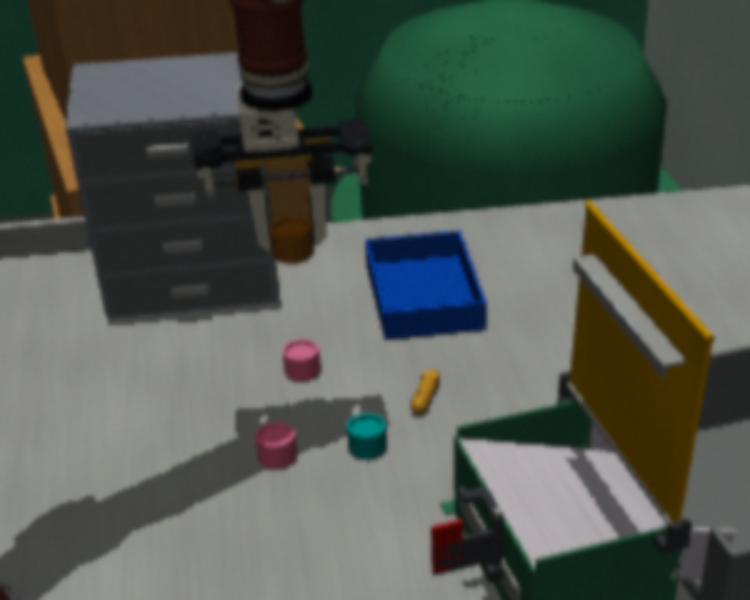

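The cup is held (about 2 N more weight on the wrist, width about 48 mm). I carry it over the mouth, turning the jaws along the chute's y.

```bash
python3 -m inch '[{"ax":0,"ay":0,"az":0.12,"tx":1,"ty":2,"tz":0,"gripper":1},{"ax":0,"ay":0,"az":0.26,"tx":3,"ty":5,"tz":0,"gripper":1},{"ax":0,"ay":0,"az":0.4,"tx":5,"ty":9,"tz":0,"gripper":1},{"ax":0,"ay":0,"az":0.54,"tx":7,"ty":13,"tz":0,"gripper":1},{"ax":0,"ay":0,"az":0.68,"tx":9,"ty":17,"tz":0,"gripper":1},{"ax":0,"ay":0,"az":0.82,"tx":11,"ty":21,"tz":0,"gripper":1},{"ax":0,"ay":0,"az":0.96,"tx":13.5,"ty":25,"tz":0,"gripper":1},{"ax":0,"ay":0,"az":1.1,"tx":16,"ty":29,"tz":0,"gripper":1},{"ax":0,"ay":0,"az":1.24,"tx":18.5,"ty":32,"tz":0.5,"gripper":1},{"ax":0,"ay":0,"az":1.38,"tx":20.5,"ty":33.2,"tz":1.5,"gripper":1}]'>/dev/null;python3 -m inch '[{"ax":0,"ay":0,"az":0,"tx":0,"ty":0,"tz":0,"gripper":1},{"ax":0,"ay":0,"az":0,"tx":0,"ty":0,"tz":0,"gripper":1}]'>/dev/null; python3 - <<'E'
from h import *
from workcell import robot
rep();go(wo(122,0,-18),toolR(.16-np.pi/2,0))
a=[]
for n in("side","top"):
    d=robot.get_image(n);a.append(d["img"][60:260,180:400])
cv2.imwrite("pics/both12.png",cv2.resize(np.hstack(a),None,fx=1.8,fy=1.8,interpolation=2)[:,:,::-1])
E
```

```text
t 18.55 lip-frame [116.3   1.   80.9] rot [ 3.137e+00 -1.000e-03 -1.382e+00] q [-0.4    0.683  0.698  1.482 -0.458  1.148 -1.004] F [-0.27  0.63 -2.7 ] w 0.512
t cm [ 0.11 -0.61  9.88] a [ 0.004 -0.001  0.029]
```

View pics/both12.png

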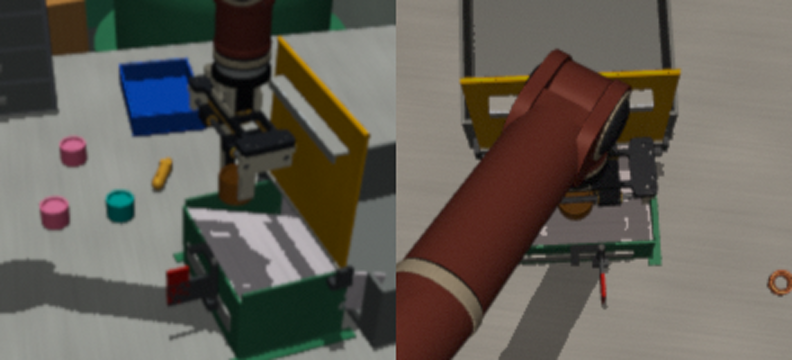

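```bash
python3 -m inch '[{"ax":0,"ay":0,"az":0.03,"tx":0.1,"ty":-0.3,"tz":2,"gripper":1},{"ax":0,"ay":0,"az":0.03,"tx":0.1,"ty":-0.6,"tz":4,"gripper":1},{"ax":0,"ay":0,"az":0.03,"tx":0.1,"ty":-0.6,"tz":6,"gripper":1},{"ax":0,"ay":0,"az":0.03,"tx":0.1,"ty":-0.6,"tz":8,"gripper":1},{"ax":0,"ay":0,"az":0.03,"tx":0.1,"ty":-0.6,"tz":9,"gripper":1},{"ax":0,"ay":0,"az":0.03,"tx":0.1,"ty":-0.6,"tz":9.5,"gripper":1},{"ax":0,"ay":0,"az":0.03,"tx":0.1,"ty":-0.6,"tz":9.5,"gripper":1}]'>/dev/null; python3 - <<'E'
from h import *
from workcell import robot
rep()
d=robot.get_image("side");cv2.imwrite("pics/side13.png",cv2.resize(d["img"][90:260,200:400],None,fx=3.5,fy=3.5)[:,:,::-1])
E
```

```text
t 19.35 lip-frame [ 1.239e+02 -1.000e-01 -1.080e+01] rot [-3.140e+00 -2.000e-03 -1.412e+00] q [-0.373  0.784  0.648  1.566 -0.539  0.974 -0.97 ] F [-0.92 -0.71 -1.68] w 0.51
```

View pics/side13.png

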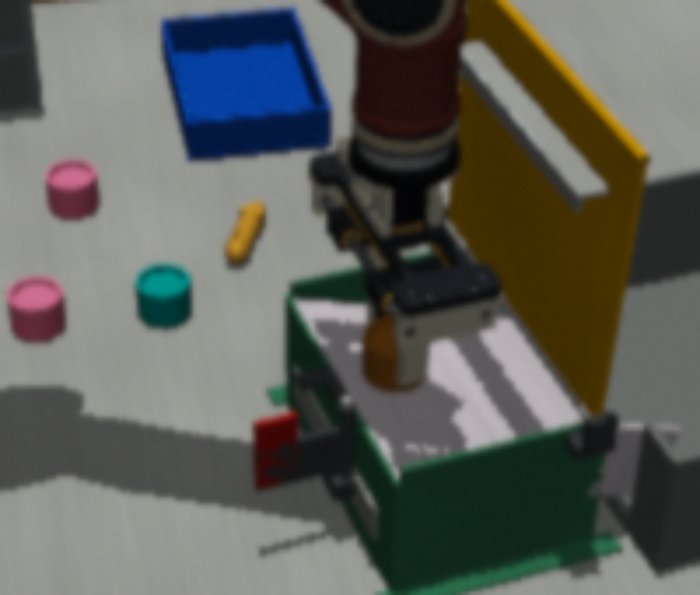

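```bash
python3 -m inch '[{"ax":0,"ay":0,"az":0,"tx":0,"ty":0,"tz":0.2,"gripper":1},{"ax":0,"ay":0,"az":0,"tx":0,"ty":0,"tz":0.2,"gripper":1}]'>/dev/null; python3 -c "
from h import *;rep()"
```

```text
t 19.6 lip-frame [124.4  -0.8 -12.1] rot [-3.139e+00 -3.000e-03 -1.413e+00] q [-0.372  0.786  0.647  1.567 -0.541  0.97  -0.969] F [ 0.38 -0.46 -1.4 ] w 0.512
```

The cup is just at the floor. Releasing.

```bash
python3 -m inch '[{"ax":0,"ay":0,"az":0,"tx":0,"ty":0,"tz":0,"gripper":0.35},{"ax":0,"ay":0,"az":0,"tx":0,"ty":0,"tz":0,"gripper":0.25},{"ax":0,"ay":0,"az":0,"tx":0,"ty":0,"tz":0,"gripper":0.2},{"ax":0,"ay":0,"az":0,"tx":0,"ty":0,"tz":0,"gripper":0.2},{"ax":0,"ay":0,"az":0,"tx":0,"ty":0,"tz":0,"gripper":0.2},{"ax":0,"ay":0,"az":0,"tx":0,"ty":0,"tz":0,"gripper":0.2}]'; python3 - <<'E'
from h import *
from workcell import robot
rep()
a=[]
for n in("side","top"):
    d=robot.get_image(n);a.append(d["img"][:260,180:500])
cv2.imwrite("pics/both14.png",cv2.resize(np.hstack(a),None,fx=1.25,fy=1.25,interpolation=2)[:,:,::-1])
E
```

```text
time_s: 20.2
tcp_pos: [0.6446, -0.0114, 0.1203]
tool_rot: [-3.14, -0.002, -1.413]
ft_force: [-0.2, -0.5, -0.6]
gripper_width: 0.793
t 20.2 lip-frame [124.1  -0.7 -12.7] rot [-3.140e+00 -2.000e-03 -1.413e+00] q [-0.372  0.786  0.647  1.568 -0.541  0.97  -0.969] F [-0.26 -0.45 -0.6 ] w 0.793
```

View pics/both14.png

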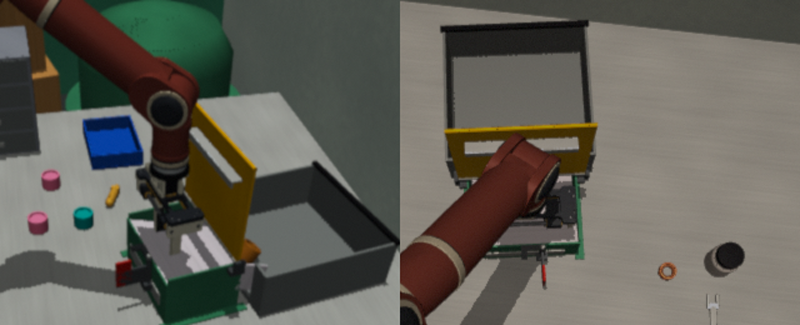

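The cup is already leaving the trough's end, at (250,250) in the left picture. I lift out straight up and back, then look.

```bash
python3 -m inch '[{"ax":0,"ay":0,"az":0,"tx":0,"ty":0.5,"tz":-3,"gripper":0.2},{"ax":0,"ay":0,"az":0,"tx":0,"ty":1,"tz":-6,"gripper":0.2},{"ax":0,"ay":0,"az":0,"tx":0,"ty":2,"tz":-9,"gripper":0.2},{"ax":0,"ay":0,"az":0,"tx":0,"ty":5,"tz":-12,"gripper":0.2},{"ax":0,"ay":0,"az":0,"tx":0,"ty":9,"tz":-14,"gripper":0.2},{"ax":0,"ay":0,"az":0,"tx":-3,"ty":13,"tz":-14,"gripper":0.2},{"ax":0,"ay":0,"az":0,"tx":-7,"ty":16,"tz":-14,"gripper":0.2},{"ax":0,"ay":0,"az":0,"tx":-11,"ty":18,"tz":-14,"gripper":0.2},{"ax":0,"ay":0,"az":0,"tx":-15,"ty":19,"tz":-14,"gripper":0.2},{"ax":0,"ay":0,"az":0,"tx":-18,"ty":19,"tz":-14,"gripper":0.2}]'; python3 -m inch '[{"ax":0,"ay":0,"az":0,"tx":0,"ty":0,"tz":0,"gripper":0.2},{"ax":0,"ay":0,"az":0,"tx":0,"ty":0,"tz":0,"gripper":0.2},{"ax":0,"ay":0,"az":0,"tx":0,"ty":0,"tz":0,"gripper":0.2}]'>/dev/null
python3 - <<'E'
from h import *
from workcell import robot
rep()
a=[]
for n in("side","top"):
    d=robot.get_image(n);np.savez(n+"e.npz",**d);a.append(d["img"])
cv2.imwrite("pics/both15.png",cv2.resize(np.hstack(a),(800,300),interpolation=3)[:,:,::-1])
cv2.imwrite("pics/e.png",cv2.resize(np.hstack([a[0][90:260,240:500],a[1][10:180,180:360]]),None,fx=1.8,fy=1.8)[:,:,::-1])
t0=load("top0.npz")["img"];t1=a[1];s0=load("side0.npz")["img"];s1=a[0]
for nm,x,y,r in(("tappet",385,271,12),("washers",394,216,12),("grease",442,207,20),("spanner",431,272,10),("bulb",158,197,16),("pink1",116,244,14),("pink2",178,269,14),("turq",185,229,14)):
    q=t0[y-r:y+r,x-r:x+r];S=t1[y-r-6:y+r+6,x-r-6:x+r+6];m=cv2.matchTemplate(S,q,cv2.TM_CCOEFF_NORMED);_,v,_,l=cv2.minMaxLoc(m);print(nm,round(v,3),l[0]-6,l[1]-6)
E
```

```text
time_s: 21.3
tcp_pos: [0.426, 0.1389, 0.2595]
tool_rot: [-3.141, -0.0, -1.411]
ft_force: [0.9, -0.2, -0.4]
gripper_width: 0.802
t 21.6 lip-frame [-65.7 178.5 126.6] rot [-3.139e+00 -3.000e-03 -1.415e+00] q [-0.966  0.332  0.822  1.925 -0.284  1.002 -1.432] F [ 0.04  0.27 -0.19] w 0.8
tappet 0.999 0 0
washers 0.998 0 0
grease 0.999 0 0
spanner 0.993 0 0
bulb 0.23 6 5
pink1 0.746 0 0
pink2 0.22 -3 -6
turq 0.261 6 6
```

View pics/both15.png

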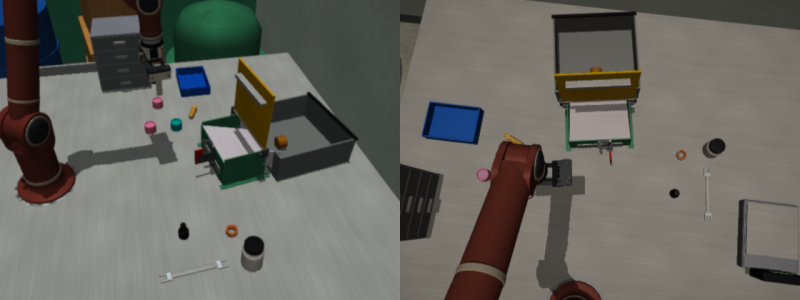

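View pics/e.png

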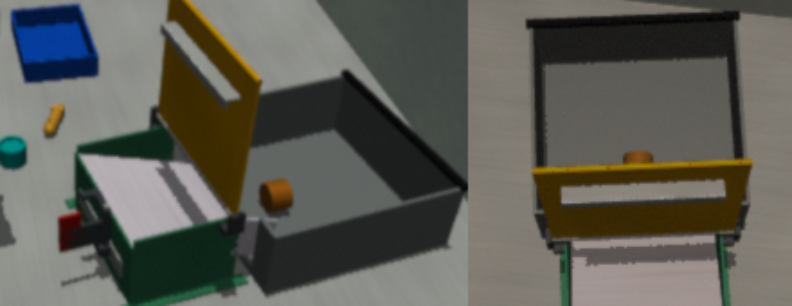

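The cup is in the bin, apparently on its side. I'll check that it is at rest, and check the occluded items in the side view.

```bash
python3 -m inch '[{"ax":0,"ay":0,"az":0,"tx":0,"ty":0,"tz":0,"gripper":0.2},{"ax":0,"ay":0,"az":0,"tx":0,"ty":0,"tz":0,"gripper":0.2},{"ax":0,"ay":0,"az":0,"tx":0,"ty":0,"tz":0,"gripper":0.2},{"ax":0,"ay":0,"az":0,"tx":0,"ty":0,"tz":0,"gripper":0.2},{"ax":0,"ay":0,"az":0,"tx":0,"ty":0,"tz":0,"gripper":0.2},{"ax":0,"ay":0,"az":0,"tx":0,"ty":0,"tz":0,"gripper":0.2}]'>/dev/null
python3 - <<'E'
from h import *
from workcell import robot
P=[]
e=load("sidee.npz");d=robot.get_image("side");t=robot.get_image("top")
for im in(e,d):
    h=cv2.cvtColor(im["img"],cv2.COLOR_RGB2HSV)[180:240,320:460];m=cv2.inRange(h,(5,120,50),(19,255,255))
    n,l,s,c=cv2.connectedComponentsWithStats(m);k=1+np.argmax(s[1:,4]);u=c[k]+[320,180];p=onz(im,*u,.028);print(u.round(1),s[k],p.round(3),"chute frame mm",ch(p)-np.array([ch(p)[0]*0,0,0]))
ht=cv2.cvtColor(t["img"],cv2.COLOR_RGB2HSV)[60:105,240:320];m=cv2.inRange(ht,(5,120,50),(17,255,255));n,l,s,c=cv2.connectedComponentsWithStats(m);print(s[1:],c[1:]+[240,60])
s0=load("side0.npz")["img"]
for nm,x,y,r in(("bulb",270,157,8),("pink1",221,144,8),("pink2",210,178,10),("turq",247,174,9)):
    q=s0[y-r:y+r,x-r:x+r];S=d["img"][y-r-6:y+r+6,x-r-6:x+r+6];m=cv2.matchTemplate(S,q,cv2.TM_CCOEFF_NORMED);_,v,_,l=cv2.minMaxLoc(m);print(nm,round(v,3),l[0]-6,l[1]-6)
# hatch upper edge angle
E
```

```text
[395.  196.8] [ 66  10  17  15 184] [0.894 0.039 0.028] chute frame mm [ 378.1    9.  -105. ]
[395.  196.8] [ 66  10  17  15 184] [0.894 0.039 0.028] chute frame mm [ 378.     8.9 -105. ]
[[27 34 16  6 87]] [[274.4137931   96.71264368]]
bulb 0.977 0 0
pink1 0.988 0 0
pink2 0.989 0 0
turq 0.886 0 0
```

```bash
python3 - <<'E'
from h import *
d=load("sidee.npz")
h=cv2.cvtColor(d["img"],cv2.COLOR_RGB2HSV);m=cv2.inRange(h,(20,150,90),(32,255,255))
c=max(cv2.findContours(m,0,2)[0],key=cv2.contourArea);print(cv2.approxPolyDP(c,4,True)[:,0].tolist())
for th in(1.3,1.45,1.6):
    print(th,[np.round(proj(d,wo(222-222*np.cos(th),y,222*np.sin(th))),1).tolist() for y in(130,-130)])
E
python3 -c "
from workcell import robot
print(robot.hand_in())"
```

```text
[[335, 80], [383, 135]]
1.3 [[311.4, 87.4], [356.6, 143.4]]
1.45 [[323.7, 82.9], [370.7, 138.0]]
1.6 [[336.1, 80.2], [384.8, 134.4]]
the job is handed in; nothing more can be done
None
```

The job is done and handed in at about 22 s of the 67 s allowed. The hatch stands fully open and the bronze cup lies at rest in the bin.

- **Hatch:** I felt the catch tongue at about y = -35 mm and pushed it about 23 mm to the left. I kept it pushed while the hatch rose its first few centimetres, then lifted the hatch on to its stop. The highest contact force I read was about 8 N.
- **Cup:** I picked it up, lowered it onto the sloping floor of the mouth and let go. It slid down into the bin.

Last checks:
- **Hatch angle:** the corners of its edge were seen at (335,80) and (383,135). A hatch at 1.6 rad should show them at (336,80) and (385,134).
- **Cup in the bin:** it was in the same place in two pictures 0.7 s apart. It lies on its side there, not on its foot.
- **Other things:** the tappet, washers, grease jar and spanner had not moved in the top view.
- **Behind the arm:** the bulb and the pink and turquoise look-alikes were hidden in the top view, so those matches failed. The side view showed no shift for any of them; the weakest match was the turquoise one (0.89).
- **Robot:** clear of everything, with no force on the wrist.

Two things went wrong on the way. My first call was refused because rows need all their fields. My first tilt, about 0.6 rad, ran joint 5 into its range limit, where the arm held still; I went on with 0.35 rad instead.

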